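Trip the earth-leakage switch, load the test kiln, restore power

TASK

Load the small test kiln with its power off: press the red test button on the grey switch box so that the black-handled lever drops, then lift the kiln's lid off by its knob and lay it on the terracotta tile. Stand every small white porcelain piece from the table (two to four of them) upright on the kiln floor, put the lid back on so that it is seated and level, and only then lift the lever fully up again to restore power. Leave the blue mug and everything else where they are.

Things in the scene. Friction and masses are not known exactly. Their poses are not given: they have to be found in the camera images.
- kiln: Low round kiln, fixed: steel shell, pale fibre lining, open on top. 240 mm across (with bands 248), wall 20 mm, chamber 200 mm across, flat chamber floor at 30 mm and rim at 105 mm above the table. A small control box with a dial stands out 27 mm from its far side, below the rim. Origin at the centre of its underside, z up.
- lid: Loose round kiln lid, 0.35 to 0.7 kg, on the kiln at the start. Upwards from its origin (centre of its underside): pale locating plug 180 mm across, 10 mm thick; plate 240 mm across, from 10 to 30 mm; dark wooden knob 36 mm across on the axis, from 34 to 70 mm. Seated, its plug hangs in the chamber, its origin 95 mm above the table; on the tile it rests on its plug.
- tile: Fixed terracotta tile to lay the lid on, 250 x 250 x 12 mm, to the left. Origin at the centre of its underside (on the table).
- switchbox: Fixed grey switch box 120 (x) x 180 (y) x 70 (z) mm, to the right. Origin at the centre of its underside; its x axis points away from the robot, turned by up to 0.3 rad.
- test_button (a joint): Red round push button 32 mm across on the switch box, in a black collar 48 mm across; m pressed down, 0 to 0.007, springs back, about 5 N at the bottom. Pressing it by 5 mm or more tips the lever over so that it falls by itself.
- button_top (a point): Centre of the top of the red button, 92 mm above the table when not pressed.
- lever (a joint): Lever on the switch box, rad: 0 = fully up (power on; leans 0.21 rad past vertical, towards the robot, and rests there by its weight), 1.257 = fully dropped away from the robot (to +x of the box). 90 g; falls to the side of vertical (0.21) it is on, so carry it up past vertical to its stop at 0.
- lever_grip (a point): Centre of the lever's black handle, a cylinder 24 mm across and 32 mm long lying along the box's y axis, 90 mm from the hinge; pinch it by its two flat ends. 150 mm above the table when up, 107 mm when dropped, when it lies over the box's top.
- lever_hinge (a point): Point of the lever's hinge, in the middle plane of the lever's slot, 62 mm above the table; the hinge axis lies along the box's y axis.
- piece_plinth: White porcelain plinth: unfired-white, solid, 60 mm high, round foot 60 mm across; origin at the centre of its underside, z up when upright. Stands on the table or absent (None); weighs 0.08 to 0.17 kg. Above the foot (14 mm) a cylinder 46 mm across.
- piece_vase: White porcelain vase shape: unfired-white, solid, 60 mm high, round foot 60 mm across; origin at the centre of its underside, z up when upright. Stands on the table or absent (None); weighs 0.08 to 0.17 kg. Foot 20 mm high, then a taper; from 32 mm up a neck 40 mm across.
- piece_drum: White porcelain drum: unfired-white, solid, 60 mm high, round foot 60 mm across; origin at the centre of its underside, z up when upright. Stands on the table or absent (None); weighs 0.08 to 0.17 kg. Above the foot (8 mm) a cylinder 52 mm across.
- piece_finial: White porcelain finial: unfired-white, solid, 60 mm high, round foot 60 mm across; origin at the centre of its underside, z up when upright. Stands on the table or absent (None); weighs 0.08 to 0.17 kg. Narrow waist at 24 mm; from 34 to 54 mm a band 44 mm across, then a taper.
- blue_cup: Blue mug among the white pieces, 68 mm across, 75 mm high, with a handle at its +y; leave it. Origin at the centre of its underside.
- brush: Brush about 180 mm long lying right of the switch box; leave it. Origin under its middle.
- spatula: Spatula about 200 mm long lying beyond the tile; leave it. Origin under its middle.
Not all that is in view belongs to the job. What is shaped like the piece_vase but green or yellow is not meant.

How it is judged:
By the outcome, as a careful person would: the job done as asked, in the order asked, and still so for the second after the job is handed in, with the robot touching nothing.
Of piece_plinth, piece_vase, piece_drum, piece_finial only 2 to 4 are there at a start; the rules pass over those that are not, and their reading is None.
At some moment in a run one of piece_plinth, piece_vase, piece_drum, piece_finial may be knocked a few centimetres aside while the robot is not near it.
It also fails if it takes over 210 s, if anything falls off the work surface, if the arm or the gripper's body presses on something with over 40 N, if the wrist force passes 120 N, or if a joint passes its speed limit or range.

ROBOT

A 7-joint arm with a two-finger parallel gripper is mounted at the origin on the work surface. World frame = base frame: x ahead of the robot, y to its left, z up, the work surface at z = 0. Lengths are in mm, angles in rad, forces in N, time in s.
With the tool pointing down it reaches from about 425 to 975 mm from the base axis. Payload 16.7 kg.
Tool frame: the origin (TCP) lies at the very end of the fingers, on their centre line; the grasp point (between the pads) lies 19 mm behind it; z points along the fingers, y is the line along which they close (so a half turn about z gives the same grasp; the last joint's range is limited). The gripper opens to 85 mm and grips with 20 to 120 N. Pads are 22 mm wide; open, the fingers measure 114 mm over their backs; the gripper's body (76 mm by 85 mm) begins 54 mm behind the grasp point. The pads swing forward as they close: fully open they stand 13 mm farther back than shut.
Start: joints at [-1.365, 0.426, 0.074, 1.606, -0.034, 1.111, -0.067], TCP at [234.5, 632.919, 231.302] pointing down, gripper open.
Joint ranges: [-2.85, 2.85], [-0.5, 2.14], [-1.23, 1.37], [0.21, 2.46], [-1.02, 4.16], [0.16, 2.05], [-2.73, 2.73]. Speed limits (rad/s): [1.89, 1.89, 2.39, 2.39, 3.01, 3.01, 3.01].

INTERFACE

Orientations are given as a unit quaternion [w, x, y, z].
In Python, from cell import * gives the robot as it stands.
- The arm moves only by the tool apply_moves, never from a script. Its argument "rows" is a list of rows, each a list of 7 numbers: the opening, from 0 (shut) to 1 (fully open), then the shift along the tool's x, y, z as a fraction of full scale, then the turn, a rotation vector about the tool's x, y, z as a fraction of full scale. In form: [[hand, tx, ty, tz, wx, wy, wz], ...]. A call has 1 to 8 rows; each row shifts and turns the commanded pose from where the row before left it, along the tool's axes as they then stand; what a row does not reach is not made up. Full scale, the value 1, is 300 mm for a shift and 45 degrees for a turn. A row lasts 1/8 s, in which the tool goes at most 62.5 mm and 10.7 degrees, less where a joint would pass 70% of its speed; a pose out of reach is approached as far as the arm can. A call with a number of a shift or a turn outside -1 to 1 is refused whole. A call with a gripper value outside its range is refused whole. The fingers move at their own pace and stop on an object; "grip_force" is the grip in N (left out, the last holds). Time passes only in rows, so rows that do not move let the fingers close. It gives the time, the measured TCP pose, the force, the opening and the grip force at its end, in the units of the state.
- get_state(): the state, without advancing time (a new reading comes with each control period).
- capture(name): name is "scene" or "top" or "wrist"; returns a dict with "image" (480x640x3 uint8, blue, green, red), "K" (3x3 intrinsics, pixels), "world_to_cam" (4x4, takes a point from world to camera coordinates); the wrist camera has in their place "tool_from_camera" (4x4, takes a point from camera to tool coordinates, whose origin is the TCP and whose axes are the flange's). Camera axes: x right, y down, z forward; pixel columns grow to the right and rows downward; lengths in mm; the calibration is good to about 2 mm. The wrist camera is an equidistant fisheye: a pixel r from the principal point sees the ray r / f radians off the axis. A picture is of the moment at which its call begins: read the wrist's pose just before it. There is no depth.
- close_job(): hands the job in; it is judged then, once.
The state is a dict: "clock": time; "q": joint angles; "dq": joint speeds; "joint_efforts": joint torques, N m; "tcp_pos": TCP position; "tool_rot": TCP orientation; "wrist_force": force on the tool from outside, world axes, zero at the start; "moment": the same for the moment, N m; "gripper_width": finger opening in mm; "grasp_force": force on a finger pad.
Only numpy, scipy, OpenCV 4.12 (cv2) and the standard library are available. Lean on these libraries where they do the work, as an engineer would, in place of code of your own. Each camera call takes 0.05 s, during which the arm holds its last target. There are 200 camera calls.

## Working session

There is one attempt and no reset: what is moved stays moved. The work goes in short steps, Python scripts to look and compute and a tool call to move; the robot and the scene stay as the last step left them, time stands still between calls to the robot, and variables do not carry over. Pictures are saved under pics/ and viewed, at most 17 in all, crops included, and the job is handed in when it is done.

Besides the shell and the picture viewer there is one more tool, called after "Emit:" as name(argument=value, ...), one argument or row to a line, values as JSON. apply_moves: Moves the arm, as the interface text tells. Shift numbers are shares of 300 mm and turn numbers shares of 45 degrees, none past 1 either way. Its arguments: {"type":"object","properties":{"rows":{"type":"array","items":{"type":"array","items":{"type":"number"}}},"grip_force":{"type":"number"}},"required":["rows"]}

```bash
mkdir -p pics; ls; python3 - <<'E'
from cell import *
import cv2,numpy as np
for n in("scene","top"):
    c=capture(n); cv2.imwrite(f"pics/{n}0.png",c["image"]); print(n,c["K"].tolist() if hasattr(c["K"],'tolist') else c["K"]); print(np.round(c["world_to_cam"],4).tolist())
print(get_state())
E
```

```text
pics
scene [[434.3541297359906, 0.0, 318.2744742375025], [0.0, 434.3541297359906, 240.68825172459745], [0.0, 0.0, 1.0]]
[[0.6628, 0.7488, 0.0063, -251.4746], [0.3988, -0.3459, -0.8493, -96.6879], [-0.6337, 0.5654, -0.5279, 1367.1371], [0.0, 0.0, 0.0, 1.0]]
top [[575.7500771368021, 0.0, 329.96990648714666], [0.0, 575.7500771368021, 233.83356726464837], [0.0, 0.0, 1.0]]
[[-0.0065, -1.0, 0.0016, -55.0616], [-0.9944, 0.0063, -0.1059, 465.6892], [0.1059, -0.0022, -0.9944, 1538.6543], [0.0, 0.0, 0.0, 1.0]]
{'clock': 0.1, 'q': array([-1.36546975,  0.42667537,  0.07387962,  1.60652931, -0.03408554,
        1.11081576, -0.06713077]), 'dq': array([ 0.00123994, -0.00143824,  0.0017185 , -0.0010688 , -0.00089429,
        0.00026211,  0.00147634]), 'joint_efforts': array([ 7.53037515e-03, -9.51540971e+01,  3.77068833e+00, -4.64410508e+01,
        1.94760575e-02,  6.39546066e-03,  6.03960802e-05]), 'tcp_pos': array([234.43059594, 632.59260025, 230.68352805]), 'tool_rot': array([-5.04061531e-05,  1.76523296e-01,  9.84296289e-01, -5.81792304e-04]), 'wrist_force': array([ 0.13279225,  0.45425102, -0.01363114]), 'moment': array([ 0.01314816,  0.01758014, -0.02898224]), 'grasp_force': 0.0, 'gripper_width': 85.4408380228948}
```

View pics/scene0.png

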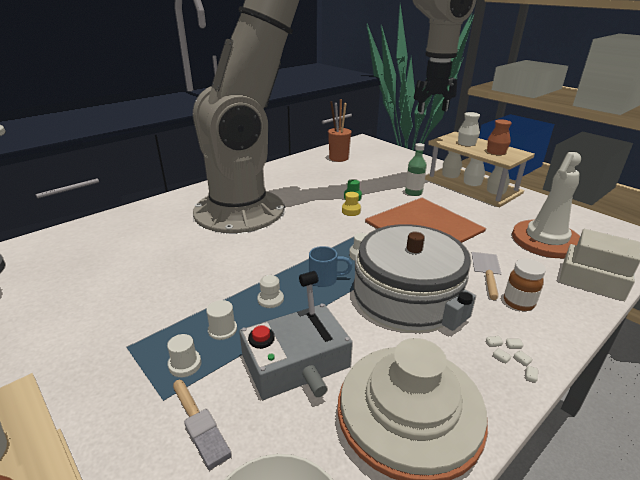

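View pics/top0.png

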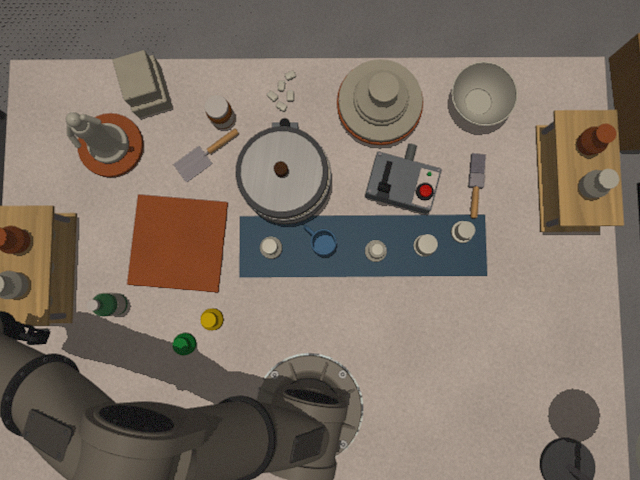

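The scene image shows the kiln with its knob at (415,242), the switch box with the button at (261,336), and the lever up at (309,279). The top image shows four white pieces on the blue mat at (270,247), (376,250), (426,244) and (464,231). It also shows the mug at (323,243), tile at (178,243), knob at (281,170) and button at (425,191). I'll enlarge both for precise pixels.

```bash
cat > h.py <<'E'
from cell import *
import cv2,numpy as np
from scipy.spatial.transform import Rotation as R
def cams():
    return {n:capture(n) for n in("scene","top")}
def P(c): return c["K"]@np.array(c["world_to_cam"])[:3]
def tri(cs,ps,pt):
    X=cv2.triangulatePoints(P(cs),P(ct_),np.float64(ps),np.float64(pt)) if False else None
def tri2(c1,p1,c2,p2):
    X=cv2.triangulatePoints(P(c1),P(c2),np.float64(p1).reshape(2,1),np.float64(p2).reshape(2,1))
    return (X[:3]/X[3]).ravel()
def atz(c,p,z):
    M=P(c); A=np.column_stack([M[:,0],M[:,1],M[:,2]*z+M[:,3]]); v=np.linalg.solve(A,[p[0],p[1],1]); return v[:2]/v[2]
def proj(c,X):
    v=P(c)@np.append(X,1); return v[:2]/v[2]
def crop(im,x,y,w,h,s,name):
    o=cv2.resize(im[y:y+h,x:x+w],None,fx=s,fy=s,interpolation=cv2.INTER_CUBIC)
    for i in range(0,w,20): cv2.putText(o,str(x+i),(int(i*s),8),0,.3,(0,0,255),1); cv2.line(o,(int(i*s),8),(int(i*s),14),(0,0,255),1)
    for i in range(0,h,20): cv2.putText(o,str(y+i),(0,int(i*s)),0,.3,(0,0,255),1); cv2.line(o,(18,int(i*s)),(24,int(i*s)),(0,0,255),1)
    cv2.imwrite(name,o)
E
sed -i '/^def tri(/,+1d' h.py
python3 - <<'E'
from h import *
t=cv2.imread("pics/top0.png"); s=cv2.imread("pics/scene0.png")
crop(t,230,110,260,170,3,"pics/tc.png"); crop(s,130,220,260,180,3,"pics/sc.png")
E
```

```text
(no output)
```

View pics/tc.png

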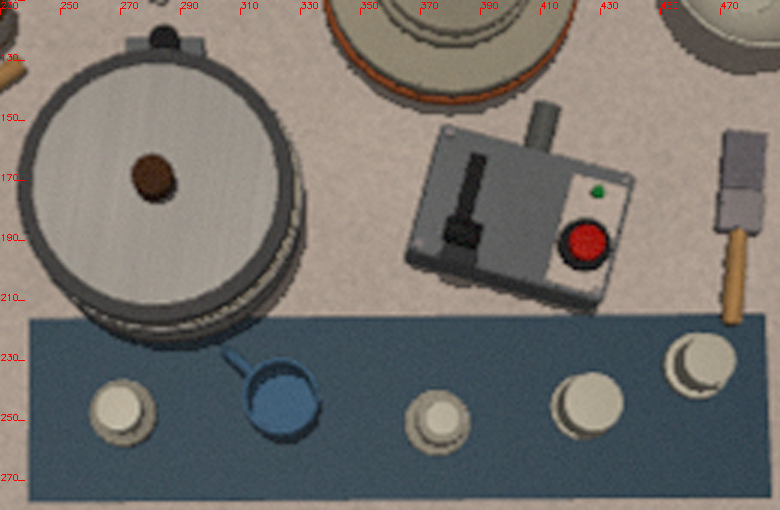

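View pics/sc.png

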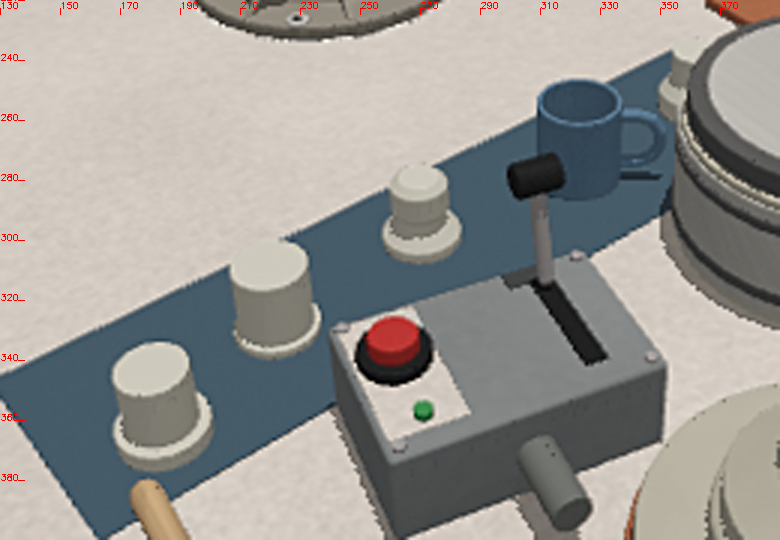

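Top crop:
- Piece tops: finial (377.7,250), drum (428,244.3), plinth (466.3,229.7), vase (269.3,246.3).
- Other points: button (426,190.7), handle (384.3,188), knob (281,169.3).

Scene crop:
- Piece tops: drum (220,308.3), plinth (180.7,343), finial (269.7,280.7).
- Other points: button (261,332.3), handle (308.7,278.7).

There are four white pieces on the mat. The yellow and green vase shapes near the base are not meant.

```bash
python3 - <<'E'
from h import *
c=cams();s,t=c["scene"],c["top"]
for n,ps,pt,z in [("drum",(220,308.3),(428,244.3),60),("plinth",(180.7,343),(466.3,229.7),60),("finial",(269.7,277.5),(377.7,250),60),("button",(261,332.3),(426,190.7),92),("grip",(308.7,278.7),(384.3,188),150),("knob",(415,236),(281,169.3),165)]:
    X=tri2(s,ps,t,pt); e=proj(t,X)-pt
    print(n,X.round(1),"top@z",atz(t,pt,z).round(1),"scene@z",atz(s,ps,z).round(1),"res",e.round(1))
print("vase",atz(t,(269.3,246.3),60),"foot",atz(t,(271,247.3),10))
# image-code: boundaries of box top corners (70mm), tile corners(12)
box=[(447,130),(632,178),(597,304),(408,257)]
b=[atz(t,(230+x/3,110+y/3),70) for x,y in box];print("box",np.round(b,1).tolist(),np.mean(b,0))
im=t["image"].astype(int);m=((im[:,:,2]-im[:,:,0]>70)).astype(np.uint8);m[:,:125]=0;m[:,235:]=0;m[:190]=0;m[300:]=0
cs,_=cv2.findContours(m,0,2);q=max(cs,key=cv2.contourArea);r=cv2.minAreaRect(q);print("tile",r,atz(t,r[0],12),[atz(t,p,12).round() for p in cv2.boxPoints(r)])
print("lid ring ctr",atz(t,(282.7,172),125))
E
```

```text
drum [ 432.9 -317.2   56.6] top@z [ 432.  -317.5] scene@z [ 437.7 -317.6] res [-0.3 -0.2]
plinth [ 470.8 -420.8   56.5] top@z [ 470.3 -420.3] scene@z [ 474.7 -421.7] res [-0.1 -0. ]
finial [ 418.5 -182.8   60.6] top@z [ 417.8 -184. ] scene@z [ 419.4 -180.4] res [-0.4 -0.3]
button [ 571.6 -310.6   86.4] top@z [ 570.2 -310.2] scene@z [ 577.4 -312.7] res [-0.2 -0.1]
grip [ 568.2 -194.8  147.8] top@z [ 567.2 -195.3] scene@z [ 571.4 -195.3] res [-0.3 -0.2]
knob [615.1  64.6 160.3] top@z [613.4  63.6] scene@z [620.2  59.2] res [-0.2 -0.2]
vase [429.4004897  102.86744878] foot [430.89495533 103.3874443 ]
box [[676.4, -190.6], [631.8, -354.5], [518.8, -320.6], [561.8, -154.3]] [ 597.18738825 -254.99037344]
tile ((176.73361206054688, 242.93035888671875), (91.80323791503906, 90.44519805908203), 5.19442892074585) [444.3408137  360.73286971] [array([334., 493.]), array([581., 478.]), array([556., 226.]), array([310., 245.])]
lid ring ctr [615.19495221  62.60450343]
```

Emit:
apply_moves(
  rows=[
    [0, 0, 0, 0, 0, 0, 0.22],
    [0, 0, 0, 0, 0, 0, 0.22],
    [0, 0, 0, 0, 0, 0, 0.22],
    [0, 0, 0, 0, 0, 0, 0.22],
    [0, 0, 0, 0, 0, 0, 0.22],
    [0, 0, 0, 0, 0, 0, 0.22],
    [0, 0, 0, 0, 0, 0, 0.229],
    [0, 0, 0, 0, 0, 0, 0],
  ],
  grip_force=30,
)

```text
clock: 1.2
tcp_pos: [234.3, 632.9, 231.1]
tool_rot: [0.0, 0.707, 0.707, -0.0]
wrist_force: [0.8, -0.3, 0.4]
gripper_width: 0.1
grasp_force: 0.0
```

Emit:
apply_moves(
  rows=[
    [0, -0.15, 0.1, -0.01, 0, 0, 0],
    [0, -0.15, 0.1, -0.01, 0, 0, 0],
    [0, -0.15, 0.1, -0.01, 0, 0, 0],
    [0, -0.15, 0.1, -0.01, 0, 0, 0],
    [0, -0.15, 0.1, -0.01, 0, 0, 0],
    [0, -0.15, 0.1, -0.01, 0, 0, 0],
    [0, -0.15, 0.1, -0.01, 0, 0, 0],
    [0, -0.15, 0.1, -0.01, 0, 0, 0],
  ],
)

```text
clock: 2.2
tcp_pos: [475.0, 271.2, 255.6]
tool_rot: [0.0, 0.705, 0.709, 0.0]
wrist_force: [0.3, 1.5, -0.5]
gripper_width: 0.2
grasp_force: 0.0
```

Emit:
apply_moves(
  rows=[
    [0, -0.15, 0.05, 0, 0, 0, 0],
    [0, -0.15, 0.05, 0, 0, 0, 0],
    [0, -0.15, 0.05, 0, 0, 0, 0],
    [0, -0.15, 0.05, 0, 0, 0, 0],
    [0, -0.15, 0.05, 0, 0, 0, 0],
    [0, -0.15, 0.05, 0, 0, 0, 0],
    [0, -0.15, 0.05, 0, 0, 0, 0],
    [0, 0, 0, 0, 0, 0, 0],
  ],
)

```text
clock: 3.2
tcp_pos: [579.4, -46.4, 255.4]
tool_rot: [0.001, 0.707, 0.707, -0.0]
wrist_force: [-0.2, 0.5, -0.4]
gripper_width: -0.1
grasp_force: 0.0
```

Emit:
apply_moves(
  rows=[
    [0, -0.147, -0.005, 0, 0, 0, 0],
    [0, -0.147, -0.005, 0, 0, 0, 0],
    [0, -0.147, -0.005, 0, 0, 0, 0],
    [0, -0.147, -0.005, 0, 0, 0, 0],
    [0, -0.147, -0.005, 0, 0, 0, 0],
    [0, -0.147, -0.004, 0, 0, 0, 0],
    [0, 0, 0, 0.1, 0, 0, 0],
    [0, 0, 0, 0.1, 0, 0, 0],
  ],
)

```text
clock: 4.2
tcp_pos: [570.3, -306.6, 194.5]
tool_rot: [-0.0, 0.706, 0.708, 0.0]
wrist_force: [1.6, 1.0, -0.3]
gripper_width: 0.5
grasp_force: 0.0
```

Emit:
apply_moves(
  rows=[
    [0, 0, 0, 0.1, 0, 0, 0],
    [0, 0, 0, 0.1, 0, 0, 0],
    [0, 0, 0, 0.07, 0, 0, 0],
    [0, 0, 0, 0, 0, 0, 0],
  ],
)

```text
clock: 4.7
tcp_pos: [569.7, -306.1, 113.1]
tool_rot: [-0.001, 0.707, 0.708, -0.0]
wrist_force: [0.0, -0.3, 0.8]
gripper_width: -0.2
grasp_force: 0.0
```

```bash
python3 - <<'E'
from h import *
s=get_state();print(s["tcp_pos"],s["q"].round(2),s["wrist_force"])
c=capture("scene");crop(c["image"],210,220,150,130,5,"pics/b1.png")
E
```

```text
[ 569.69473123 -306.1059094   113.0975056 ] [-0.06  0.58  0.63  1.8  -0.43  0.9   0.76] [ 0.02329452 -0.32024786  0.75414969]
```

View pics/b1.png

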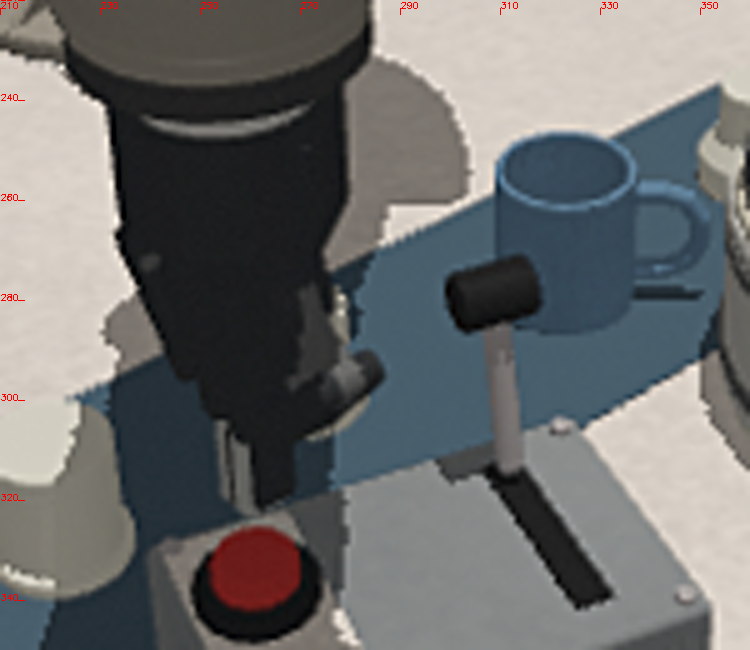

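The fingertip stands at (261,322), about 20 mm above the red button at (261,333). The lever is still up. I'll press now.

Emit:
apply_moves(
  rows=[
    [0, -0.014, 0.005, 0.05, 0, 0, 0],
    [0, 0, 0, 0.01, 0, 0, 0],
    [0, 0, 0, 0.01, 0, 0, 0],
    [0, 0, 0, 0.01, 0, 0, 0],
    [0, 0, 0, 0.01, 0, 0, 0],
    [0, 0, 0, 0.005, 0, 0, 0],
    [0, 0, 0, 0, 0, 0, 0],
    [0, 0, 0, 0, 0, 0, 0],
  ],
)

```text
clock: 5.75
tcp_pos: [571.8, -311.2, 86.0]
tool_rot: [0.0, 0.707, 0.707, 0.0]
wrist_force: [-0.7, -0.1, 5.0]
gripper_width: -0.5
grasp_force: 2.2
```

```bash
python3 - <<'E'
from h import *
c=capture("top");print(get_state()["tcp_pos"]);crop(c["image"],350,130,110,100,5,"pics/b2.png")
E
```

```text
[ 571.80667023 -311.22417165   85.98717829]
```

View pics/b2.png

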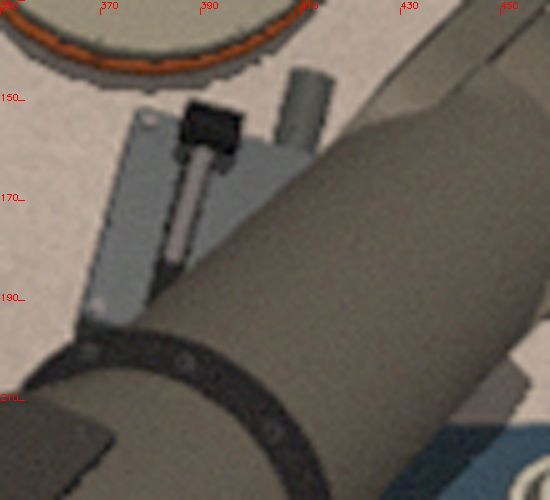

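The press worked: the lever has dropped, with its handle at (392.4,155.6) in the top view. Next is the lid's knob.

Emit:
apply_moves(
  rows=[
    [0, 0, 0, -0.1, 0, 0, 0],
    [0.8, 0, 0, -0.15, 0, 0, 0],
    [0.8, 0, 0, -0.15, 0, 0, 0],
    [0.8, 0, 0, -0.1, 0, 0, 0],
    [0.8, 0.1, 0.013, 0, 0, 0, 0],
    [0.8, 0.15, 0.018, 0, 0, 0, 0],
    [0.8, 0.15, 0.018, 0, 0, 0, 0],
    [0.8, 0.15, 0.018, 0, 0, 0, 0],
  ],
)

```text
clock: 6.8
tcp_pos: [591.8, -144.4, 235.7]
tool_rot: [-0.0, 0.707, 0.707, -0.0]
wrist_force: [0.8, 0.5, -0.1]
gripper_width: 68.4
grasp_force: 0.0
```

Emit:
apply_moves(
  rows=[
    [0.8, 0.15, 0.018, 0, 0, 0, 0],
    [0.8, 0.15, 0.018, 0, 0, 0, 0],
    [0.8, 0.15, 0.018, 0, 0, 0, 0],
    [0.8, 0.15, 0.018, 0, 0, 0, 0],
    [0.8, 0.1, 0.004, 0, 0, 0, 0],
    [0.8, 0, 0, 0, 0, 0, 0],
  ],
)

```text
clock: 7.55
tcp_pos: [614.5, 67.0, 235.2]
tool_rot: [-0.001, 0.706, 0.708, -0.0]
wrist_force: [0.5, -0.6, 0.1]
gripper_width: 68.1
grasp_force: 0.0
```

```bash
python3 - <<'E'
from h import *
s=get_state();print(s["tcp_pos"],s["tool_rot"],s["q"].round(2))
c=capture("wrist");print(c["K"],np.round(c["tool_from_camera"],3).tolist());cv2.imwrite("pics/w1.png",c["image"])
t=capture("top");print("grip dropped",atz(t,(392.4,155.6),107))
E
```

```text
[614.53306437  66.99356478 235.19117651] [-5.11583644e-04  7.05851262e-01  7.08359853e-01 -2.29068214e-04] [-0.72  0.39  0.66  1.76 -0.27  1.08  0.04]
[[371.64829954   0.         318.77700471]
 [  0.         371.64829954 241.66329361]
 [  0.           0.           1.        ]] [[0.0, -0.955, -0.298, 76.71], [1.0, 0.0, 0.001, -0.764], [-0.0, -0.298, 0.955, -141.326], [0.0, 0.0, 0.0, 1.0]]
grip dropped [ 660.88660949 -222.13344965]
```

View pics/w1.png

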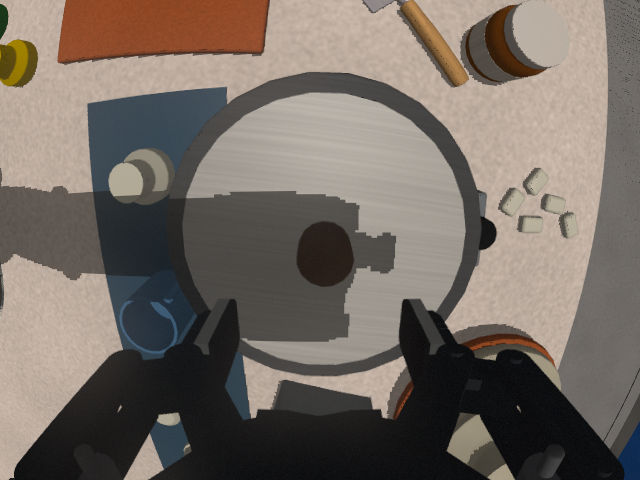

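The wrist view shows the knob at (325,254), between and ahead of the open fingers. The vase top is at (127,183).

```bash
cat >> h.py <<'E'
def wray(c,st,p):
    K=c["K"];d=np.array([(p[0]-K[0,2])/K[0,0],(p[1]-K[1,2])/K[1,1]]);r=np.hypot(*d)
    v=np.append(np.sin(r)*d/max(r,1e-9),np.cos(r));T=np.array(c["tool_from_camera"])
    q=st["tool_rot"];Rw=R.from_quat([q[1],q[2],q[3],q[0]]).as_matrix()
    return Rw@T[:3,3]+st["tcp_pos"],Rw@T[:3,:3]@v
def wz(c,st,p,z):
    o,v=wray(c,st,p);return (o+v*(z-o[2])/v[2]).round(1)
E
python3 - <<'E'
from h import *
s=get_state();c=capture("wrist")
print(wz(c,s,(325,252),165),wz(c,s,(127,183),60),s["tcp_pos"])
o=[wz(c,s,p,125)[:2] for p in((325,72),(178,221),(472,221),(320,374))];print(o)
E
```

```text
[617.7  67.8 165. ] [433.6  99.3  60. ] [614.61134707  63.69314956 235.60994453]
[array([618. , 179.5]), array([510.7,  77.7]), array([727.4,  77.8]), array([615. , -54.5])]
```

Emit:
apply_moves(
  rows=[
    [0.8, 0.005, 0.005, 0.1, 0, 0, 0],
    [0.8, 0, 0, 0.1, 0, 0, 0],
    [0.8, 0, 0, 0.1, 0, 0, 0],
    [0.8, 0, 0, 0.03, 0, 0, 0],
    [0.8, 0, 0, 0.015, 0, 0, 0],
    [0.8, 0, 0, 0, 0, 0, 0],
  ],
)

```text
clock: 8.45
tcp_pos: [616.7, 65.1, 133.0]
tool_rot: [0.0, 0.707, 0.707, 0.0]
wrist_force: [-0.3, 0.4, 1.0]
gripper_width: 68.4
grasp_force: 0.0
```

Emit:
apply_moves(
  rows=[
    [0, 0, 0, 0, 0, 0, 0],
    [0, 0, 0, 0, 0, 0, 0],
    [0, 0, 0, 0, 0, 0, 0],
    [0, 0, 0, 0, 0, 0, 0],
    [0, 0, 0, 0, 0, 0, 0],
    [0, 0, 0, 0, 0, 0, 0],
  ],
  grip_force=70,
)

```text
clock: 9.2
tcp_pos: [616.9, 65.5, 133.4]
tool_rot: [0.0, 0.707, 0.707, 0.001]
wrist_force: [-1.9, -0.5, 9.3]
gripper_width: 34.3
grasp_force: 69.1
```

Emit:
apply_moves(
  rows=[
    [0, 0, 0, -0.02, 0, 0, 0],
    [0, 0, 0, -0.03, 0, 0, 0],
    [0, 0, 0, -0.03, 0, 0, 0],
    [0, 0, 0, -0.04, 0, 0, 0],
    [0, 0, 0, -0.05, 0, 0, 0],
    [0, 0, 0, -0.03, 0, 0, 0],
    [0, 0, 0, 0, 0, 0, 0],
  ],
)

```text
clock: 10.07
tcp_pos: [616.7, 65.4, 193.2]
tool_rot: [0.0, 0.707, 0.707, 0.001]
wrist_force: [-0.7, -0.2, -3.8]
gripper_width: 34.2
grasp_force: 70.0
```

```bash
python3 - <<'E'
from h import *
s=get_state();print(s["tcp_pos"],s["tool_rot"],s["wrist_force"],s["moment"],s["gripper_width"])
c=capture("scene");crop(c["image"],340,130,200,170,4,"pics/l1.png")
E
```

```text
[616.71621135  65.44923758 193.17226064] [2.73142022e-04 7.07303899e-01 7.06909296e-01 6.05605492e-04] [-0.7073167  -0.22173008 -3.84615207] [-0.01638929 -0.00203808  0.01257643] 34.17171804018887
```

View pics/l1.png

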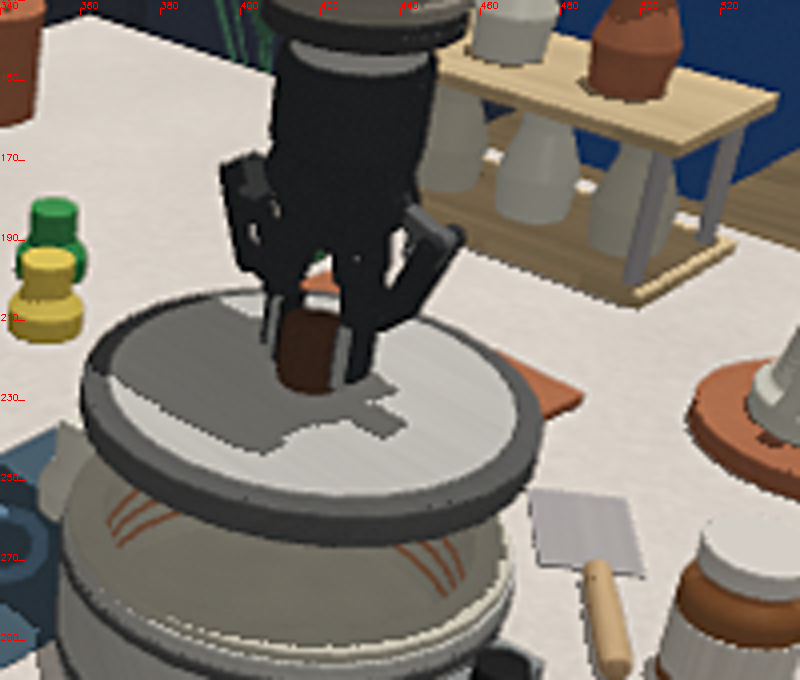

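The lid is held level above the open kiln. I'll carry it to the tile.

Emit:
apply_moves(
  rows=[
    [0, 0.06, -0.035, 0, 0, 0, 0],
    [0, 0.12, -0.07, 0, 0, 0, 0],
    [0, 0.12, -0.07, 0, 0, 0, 0],
    [0, 0.14, -0.08, 0, 0, 0, 0],
    [0, 0.14, -0.08, 0, 0, 0, 0],
    [0, 0.14, -0.08, 0, 0, 0, 0],
    [0, 0.12, -0.07, 0, 0, 0, 0],
    [0, 0.09, -0.06, 0, 0, 0, 0],
  ],
)

```text
clock: 11.12
tcp_pos: [451.6, 346.0, 191.8]
tool_rot: [-0.0, 0.707, 0.707, -0.0]
wrist_force: [-0.2, -0.3, -4.5]
gripper_width: 34.2
grasp_force: 70.3
```

Emit:
apply_moves(
  rows=[
    [0, 0.05, -0.03, 0, 0, 0, 0],
    [0, 0, 0, 0, 0, 0, 0],
    [0, 0, 0, 0.06, 0, 0, 0],
    [0, 0, 0, 0.1, 0, 0, 0],
    [0, 0, 0, 0.1, 0, 0, 0],
    [0, 0, 0, 0.1, 0, 0, 0],
    [0, 0, 0, 0.05, 0, 0, 0],
    [0, 0, 0, 0, 0, 0, 0],
  ],
)

```text
clock: 12.12
tcp_pos: [444.1, 358.3, 68.3]
tool_rot: [0.0, 0.708, 0.706, -0.001]
wrist_force: [0.4, 0.7, -3.2]
gripper_width: 33.9
grasp_force: 70.3
```

Emit:
apply_moves(
  rows=[
    [0, 0.007, 0, 0.03, 0, 0, 0],
    [0, 0, 0, 0.01, 0, 0, 0],
    [0, 0, 0, 0.01, 0, 0, 0],
    [0, 0, 0, 0.007, 0, 0, 0],
    [0, 0, 0, 0, 0, 0, 0],
    [0, 0, 0, 0, 0, 0, 0],
  ],
)

```text
clock: 12.88
tcp_pos: [444.1, 361.6, 52.3]
tool_rot: [-0.0, 0.707, 0.707, 0.0]
wrist_force: [0.0, -0.2, -3.6]
gripper_width: 34.4
grasp_force: 70.3
```

Emit:
apply_moves(
  rows=[
    [0, 0, 0, 0.006, 0, 0, 0],
    [0, 0, 0, 0, 0, 0, 0],
    [0, 0, 0, 0, 0, 0, 0],
  ],
)

```text
clock: 13.25
tcp_pos: [444.1, 361.7, 50.4]
tool_rot: [0.0, 0.707, 0.707, 0.0]
wrist_force: [-0.0, 0.5, -3.1]
gripper_width: 34.0
grasp_force: 70.2
```

Emit:
apply_moves(
  rows=[
    [0.8, 0, 0, 0, 0, 0, 0],
    [0.8, 0, 0, 0, 0, 0, 0],
    [0.8, 0, 0, 0, 0, 0, 0],
    [0.8, 0, 0, -0.06, 0, 0, 0],
    [0.8, 0, 0, -0.1, 0, 0, 0],
    [0.8, 0, 0, -0.15, 0, 0, 0],
    [0.8, 0, 0, -0.15, 0, 0, 0],
    [0.8, 0, 0, 0, 0, 0, 0],
  ],
)

```text
clock: 14.25
tcp_pos: [445.5, 362.6, 192.8]
tool_rot: [-0.001, 0.707, 0.707, 0.003]
wrist_force: [-0.7, 0.7, -1.1]
gripper_width: 68.4
grasp_force: 0.0
```

```bash
cat >> h.py <<'E'
def pieces(im=None):
    c=capture("top");im=c["image"] if im is None else im
    b=im.astype(int);m=((b[:,:,2]>b[:,:,0]-5)&(b[:,:,2]>85)).astype(np.uint8)
    roi=np.zeros_like(m);roi[217:277,242:486]=1;m*=roi
    n,l,st,ce=cv2.connectedComponentsWithStats(m)
    for i in range(1,n):
        if st[i,4]>60:
            bw=(((l==i)&(b.max(2)>175))).astype(np.uint8);M=cv2.moments(bw,True)
            t=(M["m10"]/max(M["m00"],1),M["m01"]/max(M["m00"],1))
            print(st[i],ce[i].round(1),"ctr@25",atz(c,ce[i],25).round(1),"bright",np.round(t,1),M["m00"])
E
python3 - <<'E'
from h import *
pieces(cv2.imread("pics/top0.png"));print();pieces()
E
```

```text
[451 221  25  22 368] [463.4 230.6] ctr@25 [ 471.9 -420.8] bright [456.9 233.3] 29.0
[413 234  25  23 388] [425.6 244. ] ctr@25 [ 436.1 -317.1] bright [424.1 245.1] 89.0
[260 236  22  23 376] [270.3 246.8] ctr@25 [430.9 103.8] bright [268.8 245.7] 140.0
[365 240  22  22 377] [375.4 250.3] ctr@25 [ 419.7 -180.7] bright [376.9 249.1] 74.0
[379 276 107   1 107] [432. 276.] ctr@25 [ 349.3 -332.2] bright [0. 0.] 0.0

[267 217  33   4  88] [283. 218.] ctr@25 [509.5  69.6] bright [0. 0.] 0.0
[451 221  25  22 375] [463.4 230.7] ctr@25 [ 471.6 -420.6] bright [464.1 230. ] 207.0
[413 234  25  23 391] [425.5 244.1] ctr@25 [ 435.8 -316.9] bright [427.4 243.5] 253.0
[260 236  22  23 379] [270.3 246.9] ctr@25 [430.7 103.7] bright [268.8 245.5] 155.0
[365 240  22  22 378] [375.4 250.3] ctr@25 [ 419.6 -180.8] bright [376.9 248.9] 93.0
[382 276 104   1 104] [433.5 276. ] ctr@25 [ 349.3 -336.3] bright [0. 0.] 0.0
```

Emit:
apply_moves(
  rows=[
    [0.75, -0.14, -0.008, 0, 0, 0, 0],
    [0.75, -0.15, -0.008, 0, 0, 0, 0],
    [0.75, -0.15, -0.008, 0, 0, 0, 0],
    [0.75, -0.15, -0.008, 0, 0, 0, 0],
    [0.75, -0.15, -0.008, 0, 0, 0, 0],
    [0.75, -0.12, -0.008, 0, 0, 0, 0],
    [0.75, 0, 0, 0.1, 0, 0, 0],
    [0.75, 0, 0, 0, 0, 0, 0],
  ],
)

```text
clock: 15.35
tcp_pos: [428.0, 102.6, 157.0]
tool_rot: [-0.0, 0.708, 0.707, -0.002]
wrist_force: [0.3, 0.3, 0.4]
gripper_width: 64.4
grasp_force: 0.0
```

```bash
python3 - <<'E'
from h import *
s=get_state();print(s["tcp_pos"],s["tool_rot"],s["q"].round(2));c=capture("wrist");cv2.imwrite("pics/w2.png",c["image"])
for z in (60,0): print(wz(c,s,(320,240),z))
E
```

```text
[428.022337   102.61851572 157.00351272] [-2.27557594e-04  7.07666297e-01  7.06543553e-01 -2.13703086e-03] [-1.04  0.16  0.73  2.22 -0.14  0.82 -0.22]
[427.9 105.9  60. ]
[427.9  87.3   0. ]
```

View pics/w2.png

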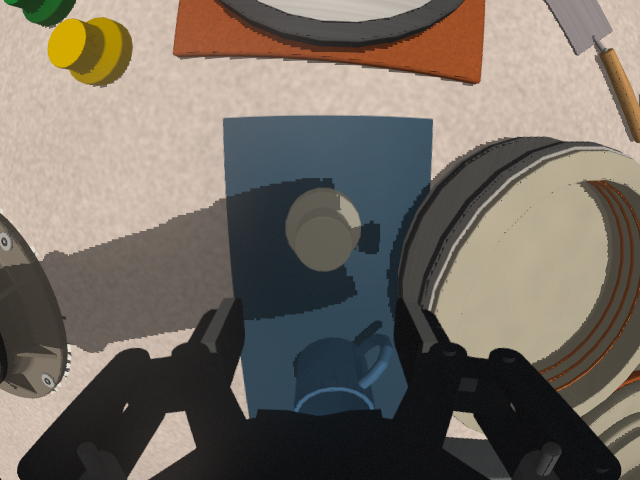

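The vase top is at (323,243) in the wrist view, so about (429,105), which agrees with the top view. The lid lies on the tile and the kiln is open. I'll grasp it.

Emit:
apply_moves(
  rows=[
    [0.75, 0.004, 0.007, 0.1, 0, 0, 0],
    [0.75, 0, 0, 0.1, 0, 0, 0],
    [0.75, 0, 0, 0.1, 0, 0, 0],
    [0.75, 0, 0, 0.08, 0, 0, 0],
    [0.75, 0, 0, 0.04, 0, 0, 0],
    [0.75, 0, 0, 0, 0, 0, 0],
  ],
  grip_force=30,
)

```text
clock: 16.15
tcp_pos: [431.5, 104.9, 32.5]
tool_rot: [-0.0, 0.707, 0.707, -0.0]
wrist_force: [0.2, -0.2, 0.9]
gripper_width: 64.1
grasp_force: 0.0
```

Emit:
apply_moves(
  rows=[
    [0, 0, 0, 0, 0, 0, 0],
    [0, 0, 0, 0, 0, 0, 0],
    [0, 0, 0, 0, 0, 0, 0],
    [0, 0, 0, 0, 0, 0, 0],
    [0, 0, 0, 0, 0, 0, 0],
    [0, 0, 0, 0, 0, 0, 0],
  ],
)

```text
clock: 16.9
tcp_pos: [432.1, 105.2, 33.5]
tool_rot: [0.0, 0.707, 0.707, 0.001]
wrist_force: [-1.7, -0.4, 11.4]
gripper_width: 39.0
grasp_force: 28.8
```

Emit:
apply_moves(
  rows=[
    [0, 0, 0, -0.06, 0, 0, 0],
    [0, 0, 0, -0.12, 0, 0, 0],
    [0, 0, 0, -0.15, 0, 0, 0],
    [0, 0, 0, -0.13, 0, 0, 0],
    [0, 0.01, 0.1, 0, 0, 0, 0],
    [0, 0.01, 0.13, 0, 0, 0, 0],
    [0, 0.01, 0.13, 0, 0, 0, 0],
    [0, 0.01, 0.13, 0, 0, 0, 0],
  ],
)

```text
clock: 17.9
tcp_pos: [579.8, 117.1, 171.1]
tool_rot: [-0.0, 0.707, 0.707, 0.0]
wrist_force: [0.1, -0.1, -0.5]
gripper_width: 39.1
grasp_force: 30.9
```

Emit:
apply_moves(
  rows=[
    [0, 0.006, 0.12, 0, 0, 0, 0],
    [0, 0, 0, 0, 0, 0, 0],
    [0, 0, 0, 0, 0, 0, 0],
  ],
)

```text
clock: 18.27
tcp_pos: [614.0, 118.2, 170.7]
tool_rot: [-0.0, 0.707, 0.707, -0.0]
wrist_force: [-1.2, 0.5, -0.4]
gripper_width: 39.4
grasp_force: 31.0
```

```bash
python3 - <<'E'
from h import *
s=get_state();print(s["tcp_pos"],s["gripper_width"],s["wrist_force"]);c=capture("wrist");cv2.imwrite("pics/w3.png",c["image"])
for p in((323,240),(320,360)): print(p,wz(c,s,p,105),wz(c,s,p,30))
t=capture("top");cv2.imwrite("pics/t3.png",t["image"])
E
```

```text
[614.0433528  118.24386081 170.68543899] 39.406050967179404 [-1.2147123   0.45906444 -0.37602228]
(323, 240) [615.8 131.4 105. ] [616.7 108.4  30. ]
(320, 360) [614.1  46.9 105. ] [614.4  -6.7  30. ]
```

View pics/w3.png

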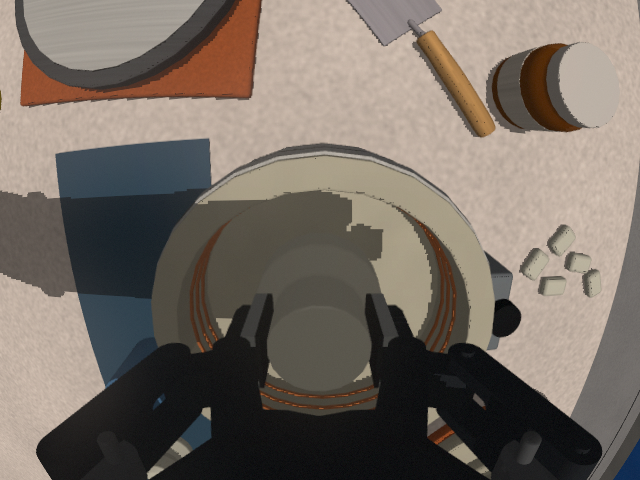

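The vase is held upright. The kiln's rim spans x=152 to 493 in the picture, with its far edge at y≈150, so I'll check the kiln centre against these.

```bash
python3 - <<'E'
from h import *
s=get_state();c=capture("wrist")
print(s["tcp_pos"],[wz(c,s,p,105)[:2] for p in((152,300),(493,295),(322,152),(191,300),(455,290),(322,190))])
pieces()
E
```

```text
[613.85430752 118.57431083 170.79741237] [array([501.9,  90. ]), array([729.6,  93.4]), array([615. , 182.7]), array([530.6,  91.3]), array([700.7,  98.2]), array([615. , 161.2])]
[451 221  25  22 380] [463.2 230.8] ctr@25 [ 471.3 -420.1] bright [464. 230.] 248.0
[413 234  25  23 394] [425.5 244.2] ctr@25 [ 435.5 -316.9] bright [427.2 243.6] 271.0
[365 240  22  22 379] [375.4 250.4] ctr@25 [ 419.5 -180.7] bright [377. 249.] 99.0
[383 276 103   1 103] [434. 276.] ctr@25 [ 349.3 -337.6] bright [0. 0.] 0.0
```

Emit:
apply_moves(
  rows=[
    [0, 0, 0.004, 0.08, 0, 0, 0],
    [0, 0, 0, 0.1, 0, 0, 0],
    [0, 0, 0, 0.1, 0, 0, 0],
    [0, 0, 0, 0.05, 0, 0, 0],
    [0, 0, 0, 0.015, 0, 0, 0],
    [0, 0, 0, 0, 0, 0, 0],
    [0, 0, 0, 0, 0, 0, 0],
  ],
)

```text
clock: 19.35
tcp_pos: [616.3, 118.6, 67.9]
tool_rot: [0.0, 0.707, 0.707, 0.001]
wrist_force: [0.7, -1.1, -1.1]
gripper_width: 39.0
grasp_force: 30.9
```

Emit:
apply_moves(
  rows=[
    [0, 0, 0, 0.005, 0, 0, 0],
    [0, 0, 0, 0.005, 0, 0, 0],
    [0, 0, 0, 0.003, 0, 0, 0],
    [0, 0, 0, 0, 0, 0, 0],
    [0, 0, 0, 0, 0, 0, 0],
  ],
)

```text
clock: 19.98
tcp_pos: [615.8, 118.6, 63.5]
tool_rot: [-0.0, 0.707, 0.707, 0.0]
wrist_force: [-4.1, -0.2, 9.9]
gripper_width: 39.5
grasp_force: 31.9
```

Emit:
apply_moves(
  rows=[
    [0.75, 0, 0, -0.002, 0, 0, 0],
    [0.75, 0, 0, 0, 0, 0, 0],
    [0.75, 0, 0, 0, 0, 0, 0],
    [0.75, 0, 0, -0.06, 0, 0, 0],
    [0.75, 0, 0, -0.12, 0, 0, 0],
    [0.75, 0, 0, -0.15, 0, 0, 0],
    [0.75, 0, 0, -0.1, 0, 0, 0],
    [0.75, -0.06, -0.04, 0, 0, 0, 0],
  ],
)

```text
clock: 20.98
tcp_pos: [605.1, 101.3, 195.6]
tool_rot: [0.001, 0.707, 0.707, 0.002]
wrist_force: [-1.4, -0.4, -0.2]
gripper_width: 63.9
grasp_force: 0.0
```

Emit:
apply_moves(
  rows=[
    [0.75, -0.12, -0.08, 0, 0, 0, 0],
    [0.75, -0.14, -0.09, 0, 0, 0, 0],
    [0.75, -0.14, -0.09, 0, 0, 0, 0],
    [0.75, -0.14, -0.09, 0, 0, 0, 0],
    [0.75, -0.14, -0.09, 0, 0, 0, 0],
    [0.75, -0.14, -0.09, 0, 0, 0, 0],
    [0.75, -0.12, -0.08, 0, 0, 0, 0],
    [0.75, 0, 0, 0, 0, 0, 0],
  ],
)

```text
clock: 21.98
tcp_pos: [417.9, -183.8, 192.5]
tool_rot: [-0.001, 0.709, 0.705, 0.0]
wrist_force: [-0.7, -0.5, 0.4]
gripper_width: 64.1
grasp_force: 0.0
```

```bash
cat >> h.py <<'E'
def wblob(z=60,lo=80,box=(200,130,440,330)):
    s=get_state();c=capture("wrist");b=c["image"].astype(int)
    m=((b[:,:,2]>b[:,:,0]-5)&(b[:,:,2]>lo)).astype(np.uint8);x0,y0,x1,y1=box
    r=np.zeros_like(m);r[y0:y1,x0:x1]=1;n,l,st,ce=cv2.connectedComponentsWithStats(m*r)
    print(s["tcp_pos"].round(1))
    for i in range(1,n):
        if st[i,4]>300: print(st[i],ce[i].round(1),"z30",wz(c,s,ce[i],z))
    return c
E
python3 - <<'E'
from h import *
pieces();c=wblob(30);cv2.imwrite("pics/w4.png",c["image"])
E
```

```text
[268 217  32   4  78] [283.  217.9] ctr@25 [509.7  69.6] bright [0. 0.] 0.0
[ 358  217   80   60 3354] [397.3 243.9] ctr@25 [ 436.6 -240.3] bright [430.7 249.7] 14.0
[451 221  25  22 366] [463.4 230.6] ctr@25 [ 471.9 -420.7] bright [456.7 233.5] 29.0
[414 276  72   1  72] [449.5 276. ] ctr@25 [ 349.  -379.4] bright [0. 0.] 0.0
[ 419.2 -182.4  192.6]
[ 200  130   54  200 8289] [222.8 223.3] z30 [ 335.7 -183.4   30. ]
[ 418  130   22  180 2626] [431.2 227.9] z30 [ 516.8 -188.    30. ]
[ 288  184   65   72 3635] [320.2 219. ] z30 [ 419.8 -180.3   30. ]
[309 316  50  14 487] [333.7 324. ] z30 [ 432.2 -281.1   30. ]
```

Emit:
apply_moves(
  rows=[
    [0.75, 0.003, 0, 0.1, 0, 0, 0],
    [0.75, 0, 0, 0.12, 0, 0, 0],
    [0.75, 0, 0, 0.12, 0, 0, 0],
    [0.75, 0, 0, 0.12, 0, 0, 0],
    [0.75, 0, 0, 0.07, 0, 0, 0],
    [0.75, 0, 0, 0.022, 0, 0, 0],
    [0.75, 0, 0, 0, 0, 0, 0],
  ],
)

```text
clock: 22.95
tcp_pos: [420.7, -180.3, 27.1]
tool_rot: [-0.0, 0.707, 0.707, -0.0]
wrist_force: [-0.4, -0.6, -0.1]
gripper_width: 64.1
grasp_force: 0.0
```

Emit:
apply_moves(
  rows=[
    [0, 0, 0, 0, 0, 0, 0],
    [0, 0, 0, 0, 0, 0, 0],
    [0, 0, 0, 0, 0, 0, 0],
    [0, 0, 0, 0, 0, 0, 0],
    [0, 0, 0, 0, 0, 0, 0],
    [0, 0, 0, 0, 0, 0, 0],
  ],
)

```text
clock: 23.7
tcp_pos: [421.2, -180.4, 27.9]
tool_rot: [0.001, 0.707, 0.707, 0.001]
wrist_force: [-1.3, 0.3, 5.4]
gripper_width: 42.5
grasp_force: 29.6
```

Emit:
apply_moves(
  rows=[
    [0, 0, 0, -0.06, 0, 0, 0],
    [0, 0, 0, -0.12, 0, 0, 0],
    [0, 0, 0, -0.15, 0, 0, 0],
    [0, 0, 0, -0.15, 0, 0, 0],
    [0, 0.08, 0.08, 0, 0, 0, 0],
    [0, 0.11, 0.11, 0, 0, 0, 0],
    [0, 0.11, 0.11, 0, 0, 0, 0],
    [0, 0.11, 0.11, 0, 0, 0, 0],
  ],
)

```text
clock: 24.7
tcp_pos: [544.7, -56.1, 171.7]
tool_rot: [0.0, 0.707, 0.707, 0.001]
wrist_force: [-0.4, -0.9, -0.7]
gripper_width: 42.9
grasp_force: 31.4
```

Emit:
apply_moves(
  rows=[
    [0, 0.11, 0.11, 0, 0, 0, 0],
    [0, 0.08, 0.09, 0, 0, 0, 0],
    [0, 0.028, 0.038, 0, 0, 0, 0],
    [0, 0, 0, 0, 0, 0, 0],
    [0, 0, 0, 0, 0, 0, 0],
  ],
)

```text
clock: 25.32
tcp_pos: [614.3, 6.6, 171.3]
tool_rot: [-0.0, 0.708, 0.706, -0.0]
wrist_force: [-0.4, -0.5, -0.7]
gripper_width: 42.6
grasp_force: 31.4
```

Emit:
apply_moves(
  rows=[
    [0, 0.003, 0.003, 0.08, 0, 0, 0],
    [0, 0, 0, 0.1, 0, 0, 0],
    [0, 0, 0, 0.1, 0, 0, 0],
    [0, 0, 0, 0.06, 0, 0, 0],
    [0, 0, 0, 0.02, 0, 0, 0],
    [0, 0, 0, 0, 0, 0, 0],
    [0, 0, 0, 0, 0, 0, 0],
  ],
)

```text
clock: 26.2
tcp_pos: [616.5, 8.5, 64.0]
tool_rot: [0.0, 0.707, 0.707, 0.001]
wrist_force: [0.7, 0.6, -1.2]
gripper_width: 42.4
grasp_force: 31.4
```

Emit:
apply_moves(
  rows=[
    [0, 0, 0, 0.005, 0, 0, 0],
    [0, 0, 0, 0.005, 0, 0, 0],
    [0, 0, 0, 0.003, 0, 0, 0],
    [0, 0, 0, 0, 0, 0, 0],
    [0, 0, 0, 0, 0, 0, 0],
  ],
)

```text
clock: 26.82
tcp_pos: [616.0, 8.7, 59.1]
tool_rot: [-0.0, 0.707, 0.707, -0.0]
wrist_force: [0.8, 0.0, -2.1]
gripper_width: 42.6
grasp_force: 31.4
```

Emit:
apply_moves(
  rows=[
    [0, 0, 0, 0.004, 0, 0, 0],
    [0, 0, 0, 0, 0, 0, 0],
    [0, 0, 0, 0, 0, 0, 0],
  ],
)

```text
clock: 27.2
tcp_pos: [616.1, 8.7, 58.0]
tool_rot: [0.0, 0.707, 0.707, 0.0]
wrist_force: [-1.6, -0.5, 2.4]
gripper_width: 42.8
grasp_force: 31.8
```

Emit:
apply_moves(
  rows=[
    [0.75, 0, 0, 0, 0, 0, 0],
    [0.75, 0, 0, 0, 0, 0, 0],
    [0.75, 0, 0, 0, 0, 0, 0],
    [0.75, 0, 0, -0.06, 0, 0, 0],
    [0.75, 0, 0, -0.12, 0, 0, 0],
    [0.75, 0, 0, -0.15, 0, 0, 0],
    [0.75, 0, 0, -0.12, 0, 0, 0],
    [0.75, 0, 0, 0, 0, 0, 0],
  ],
)

```text
clock: 28.2
tcp_pos: [617.4, 8.4, 196.6]
tool_rot: [0.001, 0.707, 0.707, 0.002]
wrist_force: [-0.7, -0.5, -0.8]
gripper_width: 64.2
grasp_force: 0.0
```

```bash
python3 - <<'E'
from h import *
pieces();s=get_state();print(s["tcp_pos"]);c=capture("wrist");cv2.imwrite("pics/w5.png",c["image"])
E
```

```text
[242 217  41  28 709] [262.4 226.1] ctr@25 [487.7 125.5] bright [0. 0.] 0.0
[439 217  24  13 198] [450.3 221.8] ctr@25 [ 496.3 -385.8] bright [451.2 220.4] 109.0
[413 234  25  23 397] [425.6 244.2] ctr@25 [ 435.4 -316.9] bright [427.2 243.6] 267.0
[242 241  31  36 748] [252.9 259.2] ctr@25 [397.7 150.7] bright [0. 0.] 0.0
[382 276 104   1 104] [433.5 276. ] ctr@25 [ 349.3 -336.3] bright [0. 0.] 0.0
[616.59503466   8.69025613 194.8250508 ]
```

View pics/w5.png

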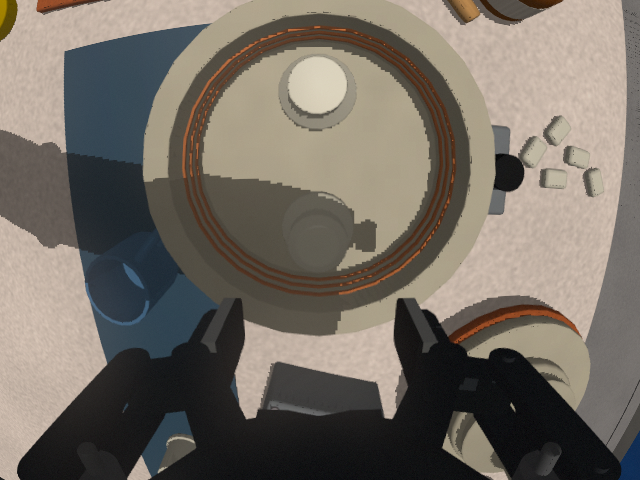

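Both pieces stand upright in the kiln, the vase at (317,90) and the finial at (317,230). The detector shows that the plinth was knocked to a new spot near (450,222) in the top view, so I'll look closer.

```bash
python3 - <<'E'
from h import *
a=capture("top")["image"];b=capture("scene")["image"]
crop(a,400,165,90,100,4,"pics/a.png");crop(b,130,290,110,100,4,"pics/b.png")
cv2.imwrite("pics/p1.png",np.hstack([cv2.imread("pics/a.png"),cv2.imread("pics/b.png")]))
E
```

```text
(no output)
```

View pics/p1.png

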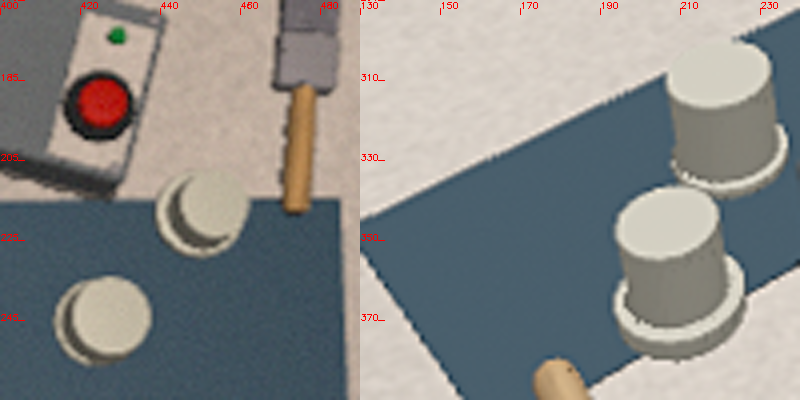

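The plinth now stands at (453.5,216.5) in the top view, beside the switch box corner and clear of the brush. The drum at (428,244) hasn't moved. I'll take the drum first.

Emit:
apply_moves(
  rows=[
    [0.85, -0.08, -0.05, 0, 0, 0, 0],
    [0.85, -0.13, -0.07, 0, 0, 0, 0],
    [0.85, -0.13, -0.07, 0, 0, 0, 0],
    [0.85, -0.13, -0.07, 0, 0, 0, 0],
    [0.85, -0.13, -0.07, 0, 0, 0, 0],
    [0.85, -0.13, -0.07, 0, 0, 0, 0],
    [0.85, -0.13, -0.07, 0, 0, 0, 0],
    [0.85, -0.13, -0.07, 0, 0, 0, 0],
  ],
)

```text
clock: 29.4
tcp_pos: [451.8, -289.7, 192.5]
tool_rot: [-0.0, 0.708, 0.707, -0.0]
wrist_force: [0.9, 0.2, 0.2]
gripper_width: 72.5
grasp_force: 0.0
```

Emit:
apply_moves(
  rows=[
    [0.85, -0.096, -0.065, 0, 0, 0, 0],
    [0.85, 0, 0, 0, 0, 0, 0],
    [0.85, 0, 0, 0, 0, 0, 0],
  ],
)

```text
clock: 29.78
tcp_pos: [433.8, -316.8, 192.5]
tool_rot: [-0.0, 0.708, 0.707, -0.0]
wrist_force: [-0.4, 0.1, 0.2]
gripper_width: 72.5
grasp_force: 0.0
```

```bash
python3 - <<'E'
from h import *
c=wblob(30);t=capture("top");print("plinth",atz(t,(453.5,216.5),60),tri2(capture("scene"),(206.9,345.8),t,(453.5,216.5)),atz(t,(450.5,218.2),7))
s=get_state();print(s["tcp_pos"],s["q"].round(2))
E
```

```text
[ 433.8 -316.8  192.5]
[ 200  130   40  200 5783] [215.2 228.9] z30 [ 343.  -323.1   30. ]
[ 365  130   75  200 6080] [409.5 253.9] z30 [ 513.2 -346.1   30. ]
[ 287  183   65   80 4271] [319.2 223.1] z30 [ 433.4 -318.3   30. ]
plinth [ 505.92265792 -387.26678828] [ 506.9075861  -387.86235339   54.88487219] [ 508.44201707 -390.46602815]
[ 434.65969425 -316.24429508  192.71147055] [-0.23  0.34  0.91  1.99 -0.33  0.96  0.85]
```

Emit:
apply_moves(
  rows=[
    [0.85, -0.003, 0, 0.1, 0, 0, 0],
    [0.85, 0, 0, 0.12, 0, 0, 0],
    [0.85, 0, 0, 0.12, 0, 0, 0],
    [0.85, 0, 0, 0.12, 0, 0, 0],
    [0.85, 0, 0, 0.07, 0, 0, 0],
    [0.85, 0, 0, 0.022, 0, 0, 0],
    [0.85, 0, 0, 0, 0, 0, 0],
  ],
)

```text
clock: 30.8
tcp_pos: [434.5, -317.8, 27.5]
tool_rot: [-0.0, 0.707, 0.707, -0.0]
wrist_force: [-0.5, 0.1, -0.2]
gripper_width: 72.3
grasp_force: 0.0
```

Emit:
apply_moves(
  rows=[
    [0, 0, 0, 0, 0, 0, 0],
    [0, 0, 0, 0, 0, 0, 0],
    [0, 0, 0, 0, 0, 0, 0],
    [0, 0, 0, 0, 0, 0, 0],
    [0, 0, 0, 0, 0, 0, 0],
    [0, 0, 0, 0, 0, 0, 0],
  ],
)

```text
clock: 31.55
tcp_pos: [434.9, -318.0, 28.4]
tool_rot: [0.001, 0.707, 0.707, 0.0]
wrist_force: [-0.9, 0.9, 7.6]
gripper_width: 51.0
grasp_force: 29.9
```

Emit:
apply_moves(
  rows=[
    [0, 0, 0, -0.06, 0, 0, 0],
    [0, 0, 0, -0.12, 0, 0, 0],
    [0, 0, 0, -0.15, 0, 0, 0],
    [0, 0, 0, -0.15, 0, 0, 0],
    [0, 0.08, 0.02, 0, 0, 0, 0],
    [0, 0.12, 0.03, 0, 0, 0, 0],
    [0, 0.13, 0.035, 0, 0, 0, 0],
    [0, 0.13, 0.035, 0, 0, 0, 0],
  ],
)

```text
clock: 32.55
tcp_pos: [470.5, -178.9, 172.5]
tool_rot: [0.0, 0.708, 0.707, 0.001]
wrist_force: [1.0, 0.5, -0.9]
gripper_width: 51.3
grasp_force: 32.0
```

Emit:
apply_moves(
  rows=[
    [0, 0.12, 0.1, 0, 0, 0, 0],
    [0, 0.12, 0.1, 0, 0, 0, 0],
    [0, 0.12, 0.1, 0, 0, 0, 0],
    [0, 0.12, 0.1, 0, 0, 0, 0],
    [0, 0.12, 0.1, 0, 0, 0, 0],
    [0, 0.12, 0.1, 0, 0, 0, 0],
    [0, 0.088, 0.067, 0, 0, 0, 0],
    [0, 0, 0, 0, 0, 0, 0],
  ],
)

```text
clock: 33.55
tcp_pos: [671.5, 65.1, 172.2]
tool_rot: [0.0, 0.706, 0.708, 0.0]
wrist_force: [-0.8, -0.7, -1.7]
gripper_width: 51.0
grasp_force: 32.0
```

Emit:
apply_moves(
  rows=[
    [0, 0, 0, 0, 0, 0, -0.22],
    [0, 0, 0, 0, 0, 0, -0.22],
    [0, 0, 0, 0, 0, 0, -0.22],
    [0, 0, 0, 0, 0, 0, -0.22],
    [0, 0, 0, 0, 0, 0, -0.22],
    [0, 0, 0, 0, 0, 0, -0.22],
    [0, 0, 0, 0, 0, 0, -0.22],
    [0, 0, 0, 0, 0, 0, -0.22],
  ],
)

```text
clock: 34.55
tcp_pos: [670.3, 61.1, 172.8]
tool_rot: [0.0, 0.092, 0.996, -0.0]
wrist_force: [-0.2, -0.1, -1.7]
gripper_width: 51.0
grasp_force: 32.0
```

Emit:
apply_moves(
  rows=[
    [0, 0, 0, 0, 0, 0, -0.22],
    [0, 0, 0, 0, 0, 0, -0.02],
    [0, 0, 0, 0, 0, 0, 0],
    [0, 0, 0, 0, 0, 0, 0],
  ],
)

```text
clock: 35.05
tcp_pos: [670.5, 62.2, 171.5]
tool_rot: [0.0, 0.002, 1.0, -0.0]
wrist_force: [0.4, 0.3, -0.7]
gripper_width: 51.0
grasp_force: 31.9
```

Emit:
apply_moves(
  rows=[
    [0, 0, 0.003, 0.08, 0, 0, 0],
    [0, 0, 0, 0.1, 0, 0, 0],
    [0, 0, 0, 0.1, 0, 0, 0],
    [0, 0, 0, 0.06, 0, 0, 0],
    [0, 0, 0, 0.02, 0, 0, 0],
    [0, 0, 0, 0, 0, 0, 0],
    [0, 0, 0, 0, 0, 0, 0],
  ],
)

```text
clock: 35.92
tcp_pos: [671.3, 63.3, 64.4]
tool_rot: [0.001, 0.0, 1.0, 0.0]
wrist_force: [0.9, -0.0, -1.0]
gripper_width: 51.1
grasp_force: 31.9
```

Emit:
apply_moves(
  rows=[
    [0, 0, 0, 0.005, 0, 0, 0],
    [0, 0, 0, 0.005, 0, 0, 0],
    [0, 0, 0, 0.004, 0, 0, 0],
    [0, 0, 0, 0, 0, 0, 0],
    [0, 0, 0, 0, 0, 0, 0],
  ],
)

```text
clock: 36.55
tcp_pos: [670.6, 63.2, 59.0]
tool_rot: [-0.0, 0.0, 1.0, -0.0]
wrist_force: [-0.3, -0.2, -0.9]
gripper_width: 51.3
grasp_force: 32.0
```

Emit:
apply_moves(
  rows=[
    [0, 0, 0, 0.003, 0, 0, 0],
    [0, 0, 0, 0, 0, 0, 0],
    [0, 0, 0, 0, 0, 0, 0],
    [0.75, 0, 0, 0, 0, 0, 0],
    [0.75, 0, 0, 0, 0, 0, 0],
    [0.75, 0, 0, 0, 0, 0, 0],
    [0.75, 0, 0, -0.06, 0, 0, 0],
    [0.75, 0, 0, -0.12, 0, 0, 0],
  ],
)

```text
clock: 37.55
tcp_pos: [670.0, 63.1, 112.7]
tool_rot: [-0.001, 0.0, 1.0, -0.0]
wrist_force: [0.3, 0.0, 1.2]
gripper_width: 64.2
grasp_force: 0.0
```

Emit:
apply_moves(
  rows=[
    [0.75, 0, 0, -0.15, 0, 0, 0],
    [0.75, 0, 0, -0.12, 0, 0, 0],
    [0.75, 0, 0, 0, 0, 0, 0.22],
    [0.75, 0, 0, 0, 0, 0, 0.22],
    [0.75, 0, 0, 0, 0, 0, 0.22],
    [0.75, 0, 0, 0, 0, 0, 0.22],
    [0.75, 0, 0, 0, 0, 0, 0.22],
    [0.75, 0, 0, 0, 0, 0, 0.22],
  ],
)

```text
clock: 38.55
tcp_pos: [670.8, 63.3, 194.6]
tool_rot: [0.0, 0.498, 0.867, 0.0]
wrist_force: [0.4, 0.5, 0.2]
gripper_width: 64.2
grasp_force: 0.0
```

Emit:
apply_moves(
  rows=[
    [0.75, 0, 0, 0, 0, 0, 0.22],
    [0.75, 0, 0, 0, 0, 0, 0.22],
    [0.75, 0, 0, 0, 0, 0, 0.22],
    [0.75, 0, 0, 0, 0, 0, 0.02],
    [0.75, 0, 0, 0, 0, 0, 0],
    [0.75, 0, 0, 0, 0, 0, 0],
  ],
)

```text
clock: 39.3
tcp_pos: [670.7, 63.2, 193.5]
tool_rot: [-0.0, 0.707, 0.708, 0.0]
wrist_force: [0.5, -0.7, 0.4]
gripper_width: 63.8
grasp_force: 0.0
```

Emit:
apply_moves(
  rows=[
    [0.75, -0.09, -0.03, 0, 0, 0, 0],
    [0.75, -0.14, -0.05, 0, 0, 0, 0],
    [0.75, -0.14, -0.05, 0, 0, 0, 0],
    [0.75, -0.14, -0.05, 0, 0, 0, 0],
    [0.75, -0.14, -0.05, 0, 0, 0, 0],
    [0.75, -0.14, -0.05, 0, 0, 0, 0],
    [0.75, -0.14, -0.05, 0, 0, 0, 0],
    [0.75, -0.14, -0.05, 0, 0, 0, 0],
  ],
)

```text
clock: 40.3
tcp_pos: [555.0, -259.8, 193.5]
tool_rot: [0.0, 0.707, 0.707, 0.0]
wrist_force: [0.2, -0.7, -0.3]
gripper_width: 64.1
grasp_force: 0.0
```

Emit:
apply_moves(
  rows=[
    [0.75, -0.14, -0.05, 0, 0, 0, 0],
    [0.75, -0.14, -0.05, 0, 0, 0, 0],
    [0.75, -0.1, -0.05, 0, 0, 0, 0],
    [0.75, -0.056, -0.016, 0, 0, 0, 0],
    [0.75, 0, 0, 0, 0, 0, 0],
    [0.75, 0, 0, 0, 0, 0, 0],
  ],
)

```text
clock: 41.05
tcp_pos: [507.2, -387.4, 193.1]
tool_rot: [-0.0, 0.707, 0.707, 0.0]
wrist_force: [0.0, 0.7, 0.3]
gripper_width: 64.2
grasp_force: 0.0
```

```bash
python3 - <<'E'
from h import *
c=wblob(30);s=get_state();print(s["tcp_pos"],s["q"].round(2));cv2.imwrite("pics/w6.png",c["image"])
E
```

```text
[ 507.2 -387.4  193.1]
[  243   130   197   200 20704] [364.5 246.7] z30 [ 546.2 -410.    30. ]
[ 341  130   99   53 1813] [385.7 154. ] z30 [ 561.5 -330.1   30. ]
[394 130  45  26 912] [415.8 140.4] z30 [ 586.8 -317.7   30. ]
[ 507.33729897 -387.22189717  193.08359778] [-0.04  0.52  0.81  1.76 -0.43  1.05  0.93]
```

View pics/w6.png

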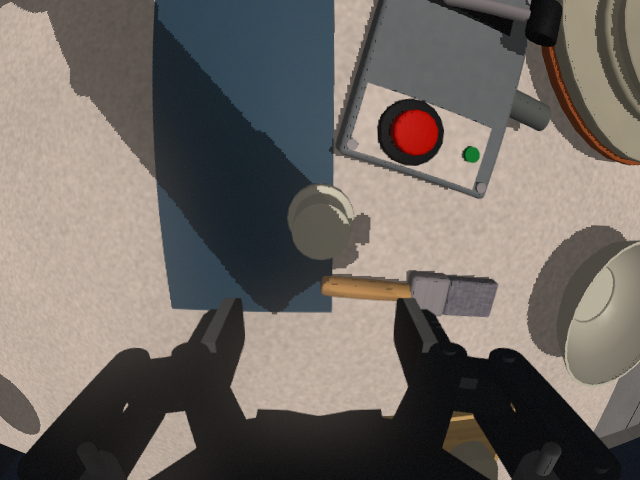

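The plinth top is at (324,232) in the wrist view, centred between the fingers and clear of the box and brush. I'll grasp it.

Emit:
apply_moves(
  rows=[
    [0.75, 0, 0.004, 0.1, 0, 0, 0],
    [0.75, 0, 0, 0.12, 0, 0, 0],
    [0.75, 0, 0, 0.12, 0, 0, 0],
    [0.75, 0, 0, 0.12, 0, 0, 0],
    [0.75, 0, 0, 0.07, 0, 0, 0],
    [0.75, 0, 0, 0.022, 0, 0, 0],
    [0.75, 0, 0, 0, 0, 0, 0],
  ],
)

```text
clock: 41.98
tcp_pos: [508.1, -388.5, 28.1]
tool_rot: [0.0, 0.707, 0.707, 0.0]
wrist_force: [0.5, -0.3, 0.6]
gripper_width: 63.9
grasp_force: 0.0
```

Emit:
apply_moves(
  rows=[
    [0, 0, 0, 0, 0, 0, 0],
    [0, 0, 0, 0, 0, 0, 0],
    [0, 0, 0, 0, 0, 0, 0],
    [0, 0, 0, 0, 0, 0, 0],
    [0, 0, 0, 0, 0, 0, 0],
    [0, 0, 0, 0, 0, 0, 0],
  ],
)

```text
clock: 42.72
tcp_pos: [508.3, -388.8, 28.9]
tool_rot: [0.001, 0.707, 0.707, 0.0]
wrist_force: [-1.1, 1.5, 5.5]
gripper_width: 44.8
grasp_force: 30.3
```

Emit:
apply_moves(
  rows=[
    [0, 0, 0, -0.06, 0, 0, 0],
    [0, 0, 0, -0.12, 0, 0, 0],
    [0, 0, 0, -0.15, 0, 0, 0],
    [0, 0, 0, -0.16, 0, 0, 0],
    [0, 0, 0, -0.06, 0, 0, 0],
    [0, 0, 0, 0, 0, 0, 0],
  ],
)

```text
clock: 43.48
tcp_pos: [508.2, -388.6, 194.1]
tool_rot: [0.001, 0.707, 0.707, 0.001]
wrist_force: [-0.3, 0.1, -1.6]
gripper_width: 44.7
grasp_force: 31.5
```

Emit:
apply_moves(
  rows=[
    [0, 0.09, 0.0145, 0, 0, 0, 0],
    [0, 0.135, 0.0145, 0, 0, 0, 0],
    [0, 0.135, 0.0145, 0, 0, 0, 0],
    [0, 0.135, 0.0145, 0, 0, 0, 0],
    [0, 0.135, 0.0145, 0, 0, 0, 0],
    [0, 0.135, 0.0145, 0, 0, 0, 0],
    [0, 0.135, 0.0145, 0, 0, 0, 0],
    [0, 0.135, 0.0145, 0, 0, 0, 0],
  ],
)

```text
clock: 44.48
tcp_pos: [541.9, -76.4, 191.3]
tool_rot: [-0.001, 0.707, 0.707, -0.001]
wrist_force: [0.1, 0.5, -0.3]
gripper_width: 44.9
grasp_force: 31.5
```

Emit:
apply_moves(
  rows=[
    [0, 0.135, 0.0145, 0, 0, 0, 0],
    [0, 0.135, 0.0145, 0, 0, 0, 0],
    [0, 0.135, 0.0145, 0, 0, 0, 0],
    [0, 0.065, 0.0145, 0, 0, 0, 0],
    [0, 0, 0, 0, 0, 0, -0.22],
    [0, 0, 0, 0, 0, 0, -0.22],
    [0, 0, 0, 0, 0, 0, -0.22],
    [0, 0, 0, 0, 0, 0, -0.22],
  ],
)

```text
clock: 45.48
tcp_pos: [559.7, 62.2, 191.7]
tool_rot: [-0.0, 0.424, 0.906, -0.001]
wrist_force: [0.7, -0.2, -1.2]
gripper_width: 45.0
grasp_force: 31.5
```

Emit:
apply_moves(
  rows=[
    [0, 0, 0, 0, 0, 0, -0.22],
    [0, 0, 0, 0, 0, 0, -0.22],
    [0, 0, 0, 0, 0, 0, -0.22],
    [0, 0, 0, 0, 0, 0, -0.22],
    [0, 0, 0, 0, 0, 0, -0.22],
    [0, 0, 0, 0, 0, 0, -0.02],
    [0, 0, 0, 0, 0, 0, 0],
    [0, 0, 0, 0, 0, 0, 0],
  ],
)

```text
clock: 46.48
tcp_pos: [560.1, 62.9, 192.4]
tool_rot: [-0.0, 0.002, 1.0, -0.0]
wrist_force: [0.2, 0.4, -1.2]
gripper_width: 45.1
grasp_force: 31.5
```

Emit:
apply_moves(
  rows=[
    [0, 0, 0, 0.08, 0, 0, 0],
    [0, 0, 0, 0.12, 0, 0, 0],
    [0, 0, 0, 0.12, 0, 0, 0],
    [0, 0, 0, 0.08, 0, 0, 0],
    [0, 0, 0, 0.03, 0, 0, 0],
    [0, 0, 0, 0, 0, 0, 0],
    [0, 0, 0, 0, 0, 0, 0],
  ],
)

```text
clock: 47.35
tcp_pos: [560.9, 63.1, 64.6]
tool_rot: [0.001, 0.0, 1.0, 0.0]
wrist_force: [0.3, 1.4, -1.8]
gripper_width: 44.7
grasp_force: 31.4
```

Emit:
apply_moves(
  rows=[
    [0, 0, 0, 0.005, 0, 0, 0],
    [0, 0, 0, 0.004, 0, 0, 0],
    [0, 0, 0, 0, 0, 0, 0],
    [0, 0, 0, 0, 0, 0, 0],
  ],
)

```text
clock: 47.85
tcp_pos: [560.2, 63.0, 61.0]
tool_rot: [0.0, 0.0, 1.0, 0.0]
wrist_force: [-0.8, -0.4, -1.8]
gripper_width: 44.8
grasp_force: 31.4
```

Emit:
apply_moves(
  rows=[
    [0, 0, 0, 0.005, 0, 0, 0],
    [0, 0, 0, 0.004, 0, 0, 0],
    [0, 0, 0, 0, 0, 0, 0],
    [0, 0, 0, 0, 0, 0, 0],
  ],
)

```text
clock: 48.35
tcp_pos: [560.3, 63.0, 58.9]
tool_rot: [0.0, 0.0, 1.0, 0.0]
wrist_force: [-7.1, -0.3, 15.6]
gripper_width: 44.7
grasp_force: 33.2
```

Emit:
apply_moves(
  rows=[
    [0.75, 0, 0, 0, 0, 0, 0],
    [0.75, 0, 0, 0, 0, 0, 0],
    [0.75, 0, 0, 0, 0, 0, 0],
    [0.75, 0, 0, -0.06, 0, 0, 0],
    [0.75, 0, 0, -0.12, 0, 0, 0],
    [0.75, 0, 0, -0.15, 0, 0, 0],
    [0.75, 0, 0, -0.12, 0, 0, 0],
    [0.75, 0, 0, 0, 0, 0, 0],
  ],
)

```text
clock: 49.35
tcp_pos: [561.7, 63.1, 196.9]
tool_rot: [0.003, 0.0, 1.0, 0.001]
wrist_force: [0.2, 0.1, 0.6]
gripper_width: 64.0
grasp_force: 0.0
```

Emit:
apply_moves(
  rows=[
    [0.75, 0.03, 0.08, 0, 0, 0, 0],
    [0.75, 0.05, 0.12, 0, 0, 0, 0],
    [0.75, 0.05, 0.13, 0, 0, 0, 0],
    [0.75, 0.05, 0.13, 0, 0, 0, 0],
    [0.75, 0.06, 0.14, 0, 0, 0, 0],
    [0.75, 0.06, 0.14, 0, 0, 0, 0],
    [0.75, 0.05, 0.14, 0, 0, 0, 0],
    [0.75, 0.037, 0.116, 0, 0, 0, 0],
  ],
)

```text
clock: 50.35
tcp_pos: [443.2, 363.3, 193.2]
tool_rot: [-0.0, -0.0, 1.0, -0.0]
wrist_force: [0.4, 0.9, -0.9]
gripper_width: 64.4
grasp_force: 0.0
```

```bash
python3 - <<'E'
from h import *
t=capture("top");s=capture("scene");c=capture("wrist");print(get_state()["tcp_pos"])
crop(t["image"],225,110,120,140,4,"pics/a.png")
crop(s["image"],345,225,80,140,4,"pics/b.png")
crop(t["image"],120,180,0+110,140,4,"pics/e.png")
cv2.imwrite("pics/p2.png",np.hstack([cv2.imread("pics/a.png"),cv2.imread("pics/b.png")]))
E
```

```text
[443.14098076 363.40296677 192.90411151]
```

View pics/p2.png

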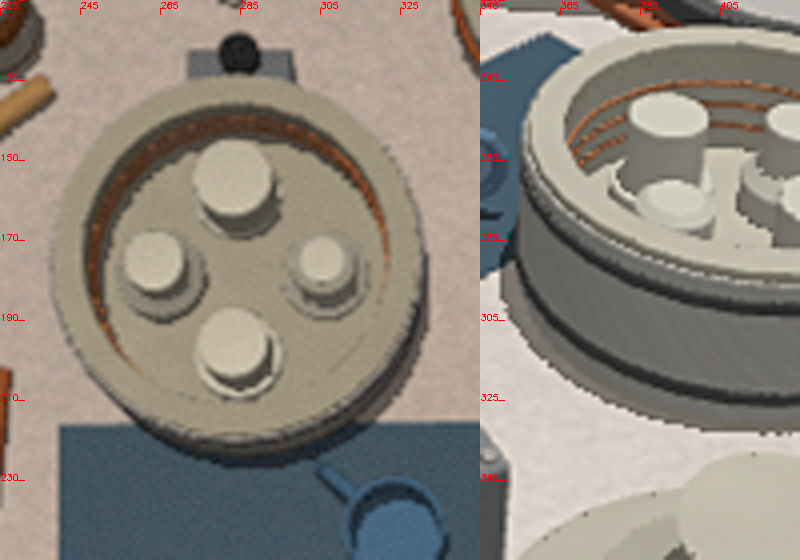

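All four pieces stand upright and spread out in the chamber. Now I'll fetch the lid.

Emit:
apply_moves(
  rows=[
    [0.75, -0.003, -0.006, 0.1, 0, 0, 0],
    [0.75, 0, 0, 0.12, 0, 0, 0],
    [0.75, 0, 0, 0.12, 0, 0, 0],
    [0.75, 0, 0, 0.08, 0, 0, 0],
    [0.75, 0, 0, 0.04, 0, 0, 0],
    [0.75, 0, 0, 0.012, 0, 0, 0],
    [0.75, 0, 0, 0, 0, 0, 0],
  ],
)

```text
clock: 51.38
tcp_pos: [445.6, 360.1, 52.2]
tool_rot: [0.0, 0.0, 1.0, 0.0]
wrist_force: [-0.1, 0.2, 0.2]
gripper_width: 63.9
grasp_force: 0.0
```

Emit:
apply_moves(
  rows=[
    [0, 0, 0, 0, 0, 0, 0],
    [0, 0, 0, 0, 0, 0, 0],
    [0, 0, 0, 0, 0, 0, 0],
    [0, 0, 0, 0, 0, 0, 0],
    [0, 0, 0, 0, 0, 0, 0],
    [0, 0, 0, 0, 0, 0, 0],
  ],
  grip_force=70,
)

```text
clock: 52.12
tcp_pos: [445.5, 360.3, 52.6]
tool_rot: [0.0, 0.0, 1.0, 0.0]
wrist_force: [-3.2, -1.9, 11.5]
gripper_width: 34.0
grasp_force: 68.8
```

Emit:
apply_moves(
  rows=[
    [0, 0, 0, -0.02, 0, 0, 0],
    [0, 0, 0, -0.05, 0, 0, 0],
    [0, 0, 0, -0.1, 0, 0, 0],
    [0, 0, 0, -0.12, 0, 0, 0],
    [0, 0, 0, -0.12, 0, 0, 0],
    [0, 0, 0, -0.05, 0, 0, 0],
    [0, 0, 0, -0.02, 0, 0, 0],
    [0, 0, 0, 0, 0, 0, 0],
  ],
)

```text
clock: 53.12
tcp_pos: [444.9, 359.9, 195.0]
tool_rot: [-0.0, 0.0, 1.0, -0.0]
wrist_force: [-0.7, -0.3, -3.2]
gripper_width: 34.3
grasp_force: 70.2
```

Emit:
apply_moves(
  rows=[
    [0, -0.035, -0.06, 0, 0, 0, 0],
    [0, -0.07, -0.12, 0, 0, 0, 0],
    [0, -0.07, -0.12, 0, 0, 0, 0],
    [0, -0.08, -0.14, 0, 0, 0, 0],
    [0, -0.08, -0.14, 0, 0, 0, 0],
    [0, -0.08, -0.14, 0, 0, 0, 0],
    [0, -0.07, -0.12, 0, 0, 0, 0],
    [0, -0.05, -0.09, 0, 0, 0, 0],
  ],
)

```text
clock: 54.12
tcp_pos: [605.9, 77.8, 194.5]
tool_rot: [-0.001, 0.001, 1.0, -0.001]
wrist_force: [0.4, 0.5, -4.0]
gripper_width: 34.0
grasp_force: 70.4
```

Emit:
apply_moves(
  rows=[
    [0, -0.033, -0.06, 0, 0, 0, 0],
    [0, 0, 0, 0, 0, 0, 0],
    [0, 0, 0, 0.05, 0, 0, 0],
    [0, 0, 0, 0.06, 0, 0, 0],
    [0, 0, 0, 0.02, 0, 0, 0],
    [0, 0, 0, 0, 0, 0, 0],
    [0, 0, 0, 0, 0, 0, 0],
  ],
)

```text
clock: 55.0
tcp_pos: [615.7, 63.1, 157.0]
tool_rot: [0.0, 0.0, 1.0, 0.0]
wrist_force: [0.1, 0.1, -2.9]
gripper_width: 34.3
grasp_force: 70.4
```

Emit:
apply_moves(
  rows=[
    [0, 0, 0, 0.02, 0, 0, 0],
    [0, 0, 0, 0.02, 0, 0, 0],
    [0, 0, 0, 0.015, 0, 0, 0],
    [0, 0, 0, 0.01, 0, 0, 0],
    [0, 0, 0, 0.005, 0, 0, 0],
    [0, 0, 0, 0, 0, 0, 0],
    [0, 0, 0, 0, 0, 0, 0],
  ],
)

```text
clock: 55.88
tcp_pos: [615.6, 62.9, 135.7]
tool_rot: [0.0, 0.0, 1.0, -0.0]
wrist_force: [-0.3, -1.1, -3.1]
gripper_width: 34.2
grasp_force: 70.6
```

Emit:
apply_moves(
  rows=[
    [0, 0, 0, 0.004, 0, 0, 0],
    [0, 0, 0, 0.003, 0, 0, 0],
    [0, 0, 0, 0, 0, 0, 0],
    [0, 0, 0, 0, 0, 0, 0],
  ],
)

```text
clock: 56.38
tcp_pos: [615.6, 63.0, 135.6]
tool_rot: [0.0, 0.0, 1.0, 0.001]
wrist_force: [-13.9, -1.0, 30.7]
gripper_width: 34.4
grasp_force: 74.2
```

Emit:
apply_moves(
  rows=[
    [0, 0, 0, -0.006, 0, 0, 0],
    [0.75, 0, 0, 0, 0, 0, 0],
    [0.75, 0, 0, 0, 0, 0, 0],
    [0.75, 0, 0, 0, 0, 0, 0],
    [0.75, 0, 0, -0.06, 0, 0, 0],
    [0.75, 0, 0, -0.12, 0, 0, 0],
    [0.75, 0, 0, -0.12, 0, 0, 0],
    [0.75, -0.01, -0.06, 0, 0, 0, 0],
  ],
  grip_force=40,
)

```text
clock: 57.38
tcp_pos: [620.0, 46.0, 229.1]
tool_rot: [0.002, -0.001, 1.0, 0.001]
wrist_force: [-0.3, 0.0, -0.6]
gripper_width: 64.1
grasp_force: 0.0
```

Emit:
apply_moves(
  rows=[
    [0.75, -0.02, -0.13, 0, 0, 0, 0],
    [0.75, -0.022, -0.14, 0, 0, 0, 0],
    [0.75, -0.022, -0.14, 0, 0, 0, 0],
    [0.75, -0.022, -0.14, 0, 0, 0, 0],
    [0.75, -0.022, -0.14, 0, 0, 0, 0],
    [0.75, -0.02, -0.13, 0, 0, 0, 0],
    [0.75, -0.014, -0.067, 0, 0, 0, 0.172],
    [0.75, 0, 0, 0, 0, 0, 0.172],
  ],
)

```text
clock: 58.38
tcp_pos: [660.0, -224.4, 225.3]
tool_rot: [-0.0, 0.139, 0.99, -0.001]
wrist_force: [0.1, 0.2, -1.3]
gripper_width: 64.1
grasp_force: 0.0
```

Emit:
apply_moves(
  rows=[
    [0.75, 0, 0, 0, 0, 0, 0],
    [0.75, 0, 0, 0, 0, 0, 0],
  ],
)

```text
clock: 58.62
tcp_pos: [660.7, -221.0, 225.3]
tool_rot: [-0.0, 0.133, 0.991, -0.0]
wrist_force: [0.2, 0.0, 0.9]
gripper_width: 63.8
grasp_force: 0.0
```

```bash
python3 - <<'E'
from h import *
st=get_state();print(st["tcp_pos"],st["tool_rot"],st["q"].round(2));c=capture("wrist");s=capture("scene")
crop(s["image"],340,215,150,120,3,"pics/b.png");crop(c["image"],220,120,200,240,2,"pics/a.png")
a=cv2.imread("pics/a.png");b=cv2.imread("pics/b.png")[:,:400];o=np.zeros((480,800,3),np.uint8);o[:480,:400]=a;o[:360,400:]=b[:360]
cv2.imwrite("pics/p3.png",o)
for p in((320,200),(320,240),(340,240)): print(p,wz(c,st,p,107))
E
```

```text
[ 660.74455075 -221.00735721  225.33436317] [-1.13774256e-04  1.33288870e-01  9.91077224e-01 -3.28769192e-06] [-0.18  0.52  0.6   1.58 -0.32  1.13  1.79]
(320, 200) [ 635.2 -212.6  107. ]
(320, 240) [ 663.8 -220.4  107. ]
(340, 240) [ 667.7 -206.3  107. ]
```

View pics/p3.png

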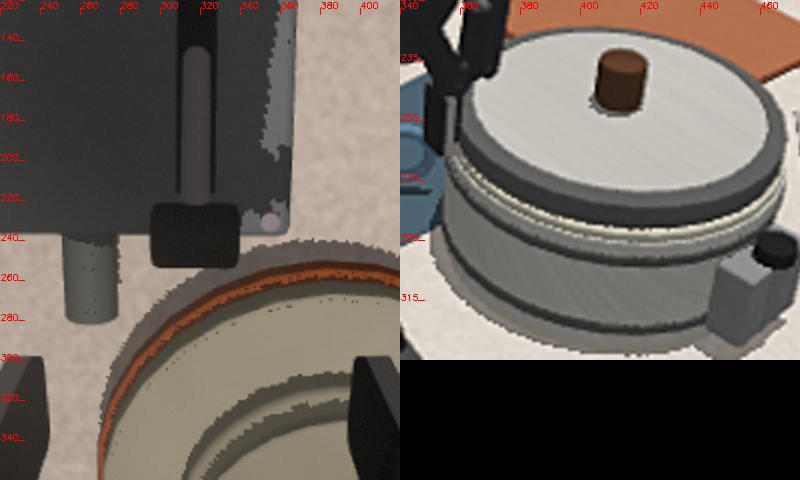

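The lid is seated and level, with an even rim gap all round. The dropped handle is centred at (317.5,237.5) in the wrist view, so (661.5,-221.7), matching the top view. The stacked pottery beyond the box is close, so I'll check its clearance before going down.

```bash
python3 - <<'E'
from h import *
st=get_state();c=capture("wrist");s=capture("scene");t=capture("top");print(wz(c,st,(317.5,237.5),107))
i0=cv2.imread("pics/top0.png")
print("topcap",tri2(s,(420,355),t,(384,88)),"near edge of cap/mid/disc:",[atz(t,p,z).round() for p,z in(((384,103),130),((380,128),70),((379,142),25))])
for p in((350,262),(350,300),(350,310),(350,325)): print(p,[wz(c,st,p,z)[:2] for z in(20,60,100)])
E
```

```text
[ 661.6 -221.5  107. ]
topcap [ 827.32113491 -197.62228749  153.36918357] near edge of cap/mid/disc: [array([ 795., -200.]), array([ 746., -194.]), array([ 720., -195.])]
(350, 262) [array([ 719.8, -204.3]), array([ 704.5, -203.8]), array([ 689.2, -203.3])]
(350, 300) [array([ 760.9, -214.2]), array([ 740.8, -212.6]), array([ 720.7, -210.9])]
(350, 310) [array([ 772.3, -217. ]), array([ 751., -215.]), array([ 729.6, -213. ])]
(350, 325) [array([ 790.2, -221.2]), array([ 766.8, -218.7]), array([ 743.3, -216.3])]
```

Emit:
apply_moves(
  rows=[
    [0.75, -0.003, -0.001, 0.1, 0, 0, 0],
    [0.75, 0, 0, 0.12, 0, 0, 0],
    [0.75, 0, 0, 0.12, 0, 0, 0],
    [0.75, 0, 0, 0.08, 0, 0, 0],
    [0.75, 0, 0, 0.034, 0, 0, 0],
    [0.75, 0, 0, 0, 0, 0, 0],
    [0.75, 0, 0, 0, 0, 0, 0],
  ],
  grip_force=25,
)

```text
clock: 59.75
tcp_pos: [662.2, -222.0, 90.3]
tool_rot: [0.001, 0.135, 0.991, -0.0]
wrist_force: [-0.4, -0.6, 0.3]
gripper_width: 64.3
grasp_force: 0.0
```

Emit:
apply_moves(
  rows=[
    [0, 0, 0, 0, 0, 0, 0],
    [0, 0, 0, 0, 0, 0, 0],
    [0, 0, 0, 0, 0, 0, 0],
    [0, 0, 0, 0, 0, 0, 0],
    [0, 0, 0, 0, 0, 0, 0],
    [0, 0, 0, 0, 0, 0, 0],
  ],
)

```text
clock: 60.5
tcp_pos: [661.8, -222.6, 90.0]
tool_rot: [0.001, 0.135, 0.991, -0.0]
wrist_force: [-1.7, -2.9, 6.1]
gripper_width: 31.7
grasp_force: 29.0
```

```bash
python3 - <<'E'
from h import *
s=get_state();print(s["tcp_pos"],s["wrist_force"],s["gripper_width"])
# arc targets: box-x and z offsets in tool axes (tool x=-boxx, tool z=down) between 8 steps of lever angle
a=np.linspace(1.257-.21,-.21,17);X=90*np.sin(a);Z=90*np.cos(a)
for i in range(16): print(i,(-(X[i+1]-X[i])/300).round(4),(-(Z[i+1]-Z[i])/300).round(4))
E
```

```text
[ 661.81282248 -222.55274776   90.04180677] [-1.66852932 -2.89539286  6.06192897] 31.737652219735374
0 0.0126 -0.0199
1 0.0141 -0.0189
2 0.0155 -0.0177
3 0.0169 -0.0164
4 0.0181 -0.0151
5 0.0192 -0.0136
6 0.0203 -0.012
7 0.0211 -0.0104
8 0.0219 -0.0087
9 0.0225 -0.007
10 0.023 -0.0052
11 0.0233 -0.0034
12 0.0235 -0.0015
13 0.0236 0.0003
14 0.0235 0.0022
15 0.0232 0.004
```

Pinched, with the width reading 31.7 mm. Now I'll move it along the arc.

Emit:
apply_moves(
  rows=[
    [0, 0.0126, 0, -0.02, 0, 0, 0],
    [0, 0.014, 0, -0.019, 0, 0, 0],
    [0, 0.0155, 0, -0.0177, 0, 0, 0],
    [0, 0.017, 0, -0.0164, 0, 0, 0],
    [0, 0.018, 0, -0.015, 0, 0, 0],
    [0, 0.019, 0, -0.0136, 0, 0, 0],
    [0, 0.02, 0, -0.012, 0, 0, 0],
    [0, 0.021, 0, -0.0104, 0, 0, 0],
  ],
)

```text
clock: 61.5
tcp_pos: [621.4, -211.1, 126.6]
tool_rot: [-0.0, 0.135, 0.991, -0.0]
wrist_force: [-0.7, -4.8, -3.1]
gripper_width: 31.4
grasp_force: 26.2
```

Emit:
apply_moves(
  rows=[
    [0, 0.022, 0, -0.0087, 0, 0, 0],
    [0, 0.0225, 0, -0.007, 0, 0, 0],
    [0, 0.023, 0, -0.0052, 0, 0, 0],
    [0, 0.0233, 0, -0.0034, 0, 0, 0],
    [0, 0.0235, 0, -0.0015, 0, 0, 0],
    [0, 0.0236, 0, 0, 0, 0, 0],
    [0, 0.0235, 0, 0.002, 0, 0, 0],
    [0, 0.02, 0, 0.0035, 0, 0, 0],
  ],
)

```text
clock: 62.5
tcp_pos: [569.5, -196.4, 133.0]
tool_rot: [0.001, 0.135, 0.991, -0.0]
wrist_force: [0.4, -5.5, 4.7]
gripper_width: 31.2
grasp_force: 26.9
```

Emit:
apply_moves(
  rows=[
    [0, 0.003, 0, 0, 0, 0, 0],
    [0, 0, 0, 0, 0, 0, 0],
    [0, 0, 0, 0, 0, 0, 0],
  ],
)

```text
clock: 62.88
tcp_pos: [568.7, -196.1, 132.8]
tool_rot: [0.0, 0.135, 0.991, -0.0]
wrist_force: [-0.6, -5.3, 5.9]
gripper_width: 31.4
grasp_force: 27.1
```

Emit:
apply_moves(
  rows=[
    [0, 0.006, 0, 0.001, 0, 0, 0],
    [0, 0.006, 0, 0.001, 0, 0, 0],
    [0, 0, 0, 0, 0, 0, 0],
    [0, 0, 0, 0, 0, 0, 0],
  ],
)

```text
clock: 63.38
tcp_pos: [565.2, -195.1, 132.0]
tool_rot: [0.0, 0.135, 0.991, -0.0]
wrist_force: [0.6, -4.9, 3.6]
gripper_width: 31.3
grasp_force: 26.9
```

Emit:
apply_moves(
  rows=[
    [0, 0.006, 0, 0.001, 0, 0, 0],
    [0, 0.006, 0, 0.001, 0, 0, 0],
    [0, 0, 0, 0, 0, 0, 0],
    [0, 0, 0, 0, 0, 0, 0],
  ],
)

```text
clock: 63.88
tcp_pos: [561.6, -194.1, 131.2]
tool_rot: [-0.0, 0.135, 0.991, -0.0]
wrist_force: [0.3, -6.3, -0.0]
gripper_width: 31.8
grasp_force: 26.4
```

Emit:
apply_moves(
  rows=[
    [0.75, 0, 0, 0, 0, 0, 0],
    [0.75, 0, 0, 0, 0, 0, 0],
    [0.75, 0, 0, 0, 0, 0, 0],
    [0.75, 0, 0, 0, 0, 0, 0],
    [0.75, 0, 0, -0.05, 0, 0, 0],
    [0.75, 0, 0, -0.12, 0, 0, 0],
    [0.75, 0, 0, -0.15, 0, 0, 0],
    [0.75, 0, 0, 0, 0, 0, 0],
  ],
)

```text
clock: 64.88
tcp_pos: [563.3, -194.8, 231.3]
tool_rot: [0.003, 0.135, 0.991, 0.0]
wrist_force: [-0.1, -0.2, 0.2]
gripper_width: 64.1
grasp_force: 0.0
```

Emit:
apply_moves(
  rows=[
    [0.75, 0.15, 0.1, 0, 0, 0, 0],
    [0.75, 0.15, 0.15, 0, 0, 0, 0],
    [0.75, 0, 0.15, 0, 0, 0, 0],
    [0.75, 0, 0.15, 0, 0, 0, 0],
    [0.75, 0, 0.15, 0, 0, 0, 0],
    [0.75, 0, 0.15, 0, 0, 0, 0],
    [0.75, 0, 0.1, 0, 0, 0, 0],
    [0.75, 0, 0, 0, 0, 0, 0],
  ],
)

```text
clock: 65.88
tcp_pos: [551.9, 106.2, 226.9]
tool_rot: [-0.0, 0.133, 0.991, -0.0]
wrist_force: [-0.5, -0.6, 0.5]
gripper_width: 64.1
grasp_force: 0.0
```

```bash
python3 - <<'E'
from h import *
print(get_state()["tcp_pos"])
s=capture("scene")["image"];t=capture("top")["image"]
for n,im,i0,(x,y,w,h) in(("scene",s,cv2.imread("pics/scene0.png"),(295,262,36,28)),("top",t,cv2.imread("pics/top0.png"),(372,176,24,20)),("top dropped spot",t,cv2.imread("pics/top0.png"),(384,145,18,20)),("lid top",t,cv2.imread("pics/top0.png"),(235,125,100,95))):
    for k in(im,i0):
        g=k[y:y+h,x:x+w].max(2)<40; M=cv2.moments(g.astype(np.uint8),True);print(n,M["m00"],np.round([x+M["m10"]/max(M["m00"],1),y+M["m01"]/max(M["m00"],1)],1))
def knob(im,roi):
    x,y,w,h=roi;b=im[y:y+h,x:x+w].astype(int);g=((b[:,:,2]-b[:,:,0]>12)&(b.max(2)<110)).astype(np.uint8);M=cv2.moments(g,True);return M["m00"],x+M["m10"]/max(1,M["m00"]),y+M["m01"]/max(1,M["m00"])
for n,im,r in(("scene",s,(400,228,32,28)),("top",t,(268,158,28,26))): print(n,knob(im,r),knob(cv2.imread(f"pics/{n}0.png"),r))
E
```

```text
[551.86143444 106.15306921 226.92301482]
scene 184.0 [307.9 278.8]
scene 199.0 [308.1 278.5]
top 117.0 [384.  185.7]
top 132.0 [384.  185.2]
top dropped spot 11.0 [388.9 162.9]
top dropped spot 13.0 [388.9 162.9]
lid top 276.0 [279.3 177.2]
lid top 62.0 [287.1 184.1]
scene (316.0, 413.07911392405066, 241.28164556962025) (311.0, 414.9967845659164, 242.00964630225081)
top (200.0, 279.12, 170.9) (168.0, 280.5654761904762, 168.41071428571428)
```

The handle is back at its starting pixels, (307.9,278.8) against (308.1,278.5) in the scene view, so the lever is fully up. The lid was seen seated after release, and the arm is clear. I'll hand in now.

```bash
python3 -c "
from cell import *
print(close_job())"
```

```text
the job is handed in; nothing more can be done
None
```

The job is handed in at about 66 s: power was cut with the test button, all four white pieces stand upright in the kiln, the lid is back on and level, and the lever was then lifted fully up again. The hand-in call returned no verdict.

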